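Lever open the winder's dust cover and wind its hand wheel a full turn

ROBOT

A 6-joint arm with a two-finger parallel gripper is mounted at the origin on a cart in front of the work surface, level with it; the furniture and walls round the work are solid. World frame = base frame: x ahead of the robot, y to its left, z up, the work surface at z = 0. Lengths are in mm, angles in rad, forces in N, time in s.
With the tool pointing down it reaches from about 275 to 1000 mm from the base axis. Payload 8.4 kg.
Tool frame: the origin (TCP) lies at the very end of the fingers, on their centre line; the grasp point (between the pads) lies 19 mm behind it; z points along the fingers, x is the direction in which the jaws open and shut, and the axes are right-handed (so a half turn about z gives the same grasp; the last joint's range is limited). The gripper opens to 85 mm and grips with 20 to 120 N. Pads are 22 mm wide; open, the fingers measure 114 mm over their backs; the gripper's body (76 mm by 85 mm) begins 54 mm behind the grasp point. The pads swing forward as they close: fully open they stand 13 mm farther back than shut.
Start: joints at [-1.234, 0.353, 1.633, -0, 1.155, -0.002], TCP at [207.721, -589.474, 231.281] pointing down, gripper open.
Joint ranges: [-2.63, 2.63], [-0.92, 2.1], [0.06, 2.66], [-1.3, 4.44], [0, 2.69], [-3.02, 3.02]. Speed limits (rad/s): [2.22, 2.22, 2.79, 3.14, 3.14, 3.14].

INTERFACE

Orientations are given as [roll, pitch, yaw] about the fixed x, y, z axes, in that order (R = Rz(yaw) Ry(pitch) Rx(roll)).
In Python, from rig import r gives the robot as it stands.
- The arm moves only by the tool arm_command, never from a script. Its argument "targets" is a list of rows, each a list of 6 numbers: the shift along the tool's x, y, z in m, then the turn, a rotation vector about the tool's x, y, z in rad. A call has 1 to 20 rows; each row shifts and turns the commanded pose from where the row before left it, along the tool's axes as they then stand; what a row does not reach is not made up. A row lasts 1/12 s, in which the tool goes at most 41.7 mm and 7.16 degrees, less where a joint would pass 70% of its speed; a pose out of reach is approached as far as the arm can. A call is refused whole if a number of a shift passes 0.0417 or a number of a turn 0.125, either way. A call with a gripper value outside its range is refused whole. "fingers" is the finger opening in m, from 0 to 0.0854, set as the call begins (left out, the last holds). The fingers move at their own pace and stop on an object; "squeeze" is the grip in N (left out, the last holds). Time passes only in rows, so rows that do not move let the fingers close. It gives the time, the measured TCP pose, the force and the opening at its end, in the units of the state.
- r.sense(): the state, without advancing time (a new reading comes with each control period).
- r.grab_frame(name): name is "scene" or "top" or "wrist"; returns a dict with "image" (384x512x3 uint8, blue, green, red), "fx", "fy", "cx", "cy" (pixels), "xyz" and "orientation" of the camera in the world. Camera axes: x right, y down, z forward; pixel columns grow to the right and rows downward; lengths in mm; the calibration is good to about 2 mm. The wrist camera is an equidistant fisheye: a pixel r from the principal point sees the ray r / f radians off the axis. A picture is of the moment at which its call begins. There is no depth.
- r.sign_off(): hands the job in, once; it reports no verdict.
The state is a dict: "clock": time; "qpos": joint angles; "qvel": joint speeds; "joint_efforts": joint torques, N m; "eef_pos": TCP position; "tcp_rot": TCP orientation; "contact_force": force on the tool from outside, world axes, zero at the start; "wrist_torque": the same for the moment, N m; "opening": opening from 0.0 (shut) to 1.0 (fully open).
Only numpy, scipy, OpenCV 4.12 (cv2) and the standard library are available. Lean on these libraries where they do the work, as an engineer would, in place of code of your own. Each camera call takes 0.05 s, during which the arm holds its last target.

TASK

Take the drill chuck off the winder's dust cover and lay it on the table, then lever the cover up with the blade of the flat scraper (not with the fingers), swing it open to well past upright so that it stays, and lay the scraper back on the table. Then wind the hand wheel under the cover clockwise (seen from above), past the white arrow once and on through a full turn, until it comes to its stop with the crank knob at the arrow again. Leave the cover open, do not let the chuck fall, and do not shift or knock over the tall die, the tin, the collet holder, the pliers or the red-handled scriber.

Things in the scene. Friction and masses are not known exactly. Their poses are not given: they have to be found in the camera images.
- winder: Fixed grey housing, 176 (x) x 190 (y) mm on a 200 x 206 x 10 mm foot plate, flat deck 65 mm over the table. Origin: centre of its underside, on the wheel's axis; +x points from its front to the hinge at its rear, z up. Closed, the dust cover (aluminium hood open below, 176 x 186 mm, walls 3 mm) sits on the deck from x = -88 to +88 mm, its flat top 109 mm over the table.
- cover (a joint): The dust cover's hinge, along the winder's y axis at x = +88 mm, 65 mm over the table. 0 closed, pi/2 upright, stop at 2.1 rad (leaning back). Stiff: stays where it is left; lifting the front edge takes 2 to 3 N. With the cover turned by c, a point of the closed hood (x, z from the hinge) stands at (x cos c + z sin c, z cos c - x sin c). No handle.
- cover_edge (a point): Upper edge of the blade gap in the middle of the cover's front wall (outer face): winder x = -88 mm, 79 mm over the table when closed; moves with the cover. The gap is 62 mm wide (winder y = -31 to 31) and reaches from the deck up to 14 mm over it; behind it, nothing stands before the wheel (x = -50 mm).
- wheel (a joint): Hand wheel angle, growing clockwise seen from above; needs about 1.3 N at the knob. The knob stands at angle (pi + 7.0 - value), counter-clockwise from the winder's +x axis, 38 mm from the wheel's axis: at 7.0 (and at 0.717) it is at the arrow. It starts between -0.9 and 0.55; its stop is at 7.05.
- knob_top (a point): Centre of the crank knob's top face. Knob: upright, black, 22 mm diameter, 22 mm tall, turns freely on its pin; top 101 mm over the table. The wheel, hidden under the closed cover, is a steel disc of 100 mm diameter, top face 79 mm over the table, axis through the winder's origin.
- arrow (a point): White arrow flat on the winder's deck, under the closed cover: 14 mm long, points at the wheel from the front (winder x = -71 to -57 mm, y = 0). This point: its middle.
- scraper: Loose flat scraper, 185 mm long, 90 g. Origin under its inner handle end, on the underside; +x along the blade, z up. Wooden handle 85 x 22 x 24 mm from x = -85 to 0; steel blade 16 mm wide, 3 mm thick, from x = 0 to +100 (a ferrule 20 mm wide and high to x = +9), its mid-plane 12 mm over the underside.
- blade_tip (a point): Middle of the blade's end, x = +100 mm, 12 mm over the scraper's underside.
- chuck: Loose grey drill chuck with a thin mandrel, 39 x 141 x 39 mm, about 0.55 kg, lying on the cover. Origin: centre of its underside, lengthwise along y: sleeve 40 mm wide and 39 mm high from y = -69 to -25 (its heavy end, grip it there), narrower body to y = -5, mandrel 8 mm thick to y = +69.
- tall_die: Bystander: dark upright threaded die, 33 x 34 x 128 mm, beside the winder. Origin under its centre.
- grease_tin: Bystander: flat round white tin, 60 mm diameter, 19 mm tall, on the other side of the winder. Origin under its centre.
- holder: Bystander: black upright collet holder, 32 x 42 x 68 mm. Origin under its centre.
- pincers: Bystander: pliers lying flat, 36 x 125 x 12 mm, lengthwise along y. Origin under its centre.
- cutter_pen: Bystander: scriber with a red handle and a thin round shaft, 20 x 124 x 20 mm, lengthwise along y. Origin under its centre.

How it is judged (in metres and radians):
On the way, in this order (a step that is already met when the one before it is completed fails the run):
1. the chuck lies on the table, let go, while the cover is still shut (height (world z) of chuck between -0.02 and 0.03 m and linear speed of chuck below 0.03 m/s and contact force between the fingers and chuck below 0.1 N and value of joint cover below 0.06 rad), for 0.2 s.
2. the cover is lifted more than 0.2 rad by the scraper (value of joint cover above 0.2 rad and contact force between scraper and winder above 0.3 N), for 0.1 s.
3. the cover stands open past upright (over 1.65 rad) (value of joint cover above 1.65 rad), for 0.2 s.
At the end, for the whole second after the job is handed in: The hand wheel is wound to its stop (joint over 6.8 rad, within 0.25 rad of the stop) and at rest; the cover stands open over 1.65 rad; the chuck and the scraper lie at rest on the table (origins below 30 mm) (value of joint wheel above 6.8 rad and velocity of joint wheel between -0.1 and 0.1 rad/s and value of joint cover above 1.65 rad and height (world z) of chuck between -0.02 and 0.03 m and linear speed of each of chuck, scraper below 0.03 m/s and height (world z) of scraper between -0.02 and 0.03 m); the robot touches nothing.
It fails at once if a bystander (tall die, tin, collet holder, pliers, scriber) shifted by more than 30 mm or an upright one tipped over (distance of any of tall_die, grease_tin, holder, pincers, cutter_pen from where it was at the start of the episode above 0.03 m or angle between any of tall_die, holder's own z axis and vertical above 0.5 rad).
It fails at once if the cover's first opening (0.06 to 0.2 rad) done with the fingers (value of joint cover between 0.06 and 0.2 rad and contact force between the fingers and winder above 1 N).
It fails at once if the chuck falls to the table (over 0.8 m/s below 60 mm) (height (world z) of chuck below 0.06 m and linear speed of chuck above 0.8 m/s).
It also fails if it takes over 72 s, if anything falls off the work surface, if the arm or the gripper's body presses on something with over 40 N, if the wrist force passes 120 N, or if a joint passes its speed limit or range.

## Working session

There is one attempt and no reset: what is moved stays moved. The work goes in short steps, Python scripts to look and compute and a tool call to move; the robot and the scene stay as the last step left them, time stands still between calls to the robot, and variables do not carry over. Pictures are saved under pics/ and viewed, and the job is handed in when it is done.

Besides the shell and the picture viewer there is one more tool, called as name(argument=value, ...), one argument or row to a line, values as JSON. arm_command: Moves the arm, as the interface text tells. Its arguments: {"type":"object","properties":{"targets":{"type":"array"},"fingers":{"type":"number"},"squeeze":{"type":"number"}},"required":["targets"]}

```bash
ls; mkdir -p pics; python3 - <<'E'
from rig import r
import cv2
s=r.sense()
for k,v in s.items(): print(k,v)
for n in ("scene","top","wrist"):
    f=r.grab_frame(n); cv2.imwrite(f"pics/{n}0.png",f["image"]); print(n,{k:v for k,v in f.items() if k!="image"})
E
```

```text
pics
clock 0.0
qpos [-1.23438321e+00  3.53637034e-01  1.63414385e+00 -1.37101167e-05
  1.15520776e+00 -2.40513867e-03]
qvel [-0.0003782  -0.00071631 -0.00141328  0.00057883 -0.00038027  0.0010055 ]
joint_efforts [ 3.06474489e-03 -6.05255985e+01 -3.42065120e+01  2.43711747e-04
  9.58128454e-03  2.17783338e-05]
eef_pos [ 207.56614273 -589.01323843  230.5644692 ]
tcp_rot [ 3.14158348e+00  1.39601728e-03 -1.23197253e+00]
contact_force [ 0.14621549 -0.35210011  0.03461043]
wrist_torque [ 0.02792562 -0.04055776 -0.00592651]
opening 0.9945592137680448
scene {'fx': 376.0562978022162, 'fy': 376.0562978022162, 'cx': 259.8073063132799, 'cy': 196.77048822179606, 'xyz': array([115.15079102, 872.01849979, 436.52016271]), 'orientation': array([-1.98019966, -0.00653042, -2.66037956])}
top {'fx': 348.1360555747787, 'fy': 348.1360555747787, 'cx': 253.71656880796456, 'cy': 188.0155256739177, 'xyz': array([ 333.09256588,  184.8703047 , 1032.73615067]), 'orientation': array([-2.96688332, -0.01433795, -1.5634501 ])}
wrist {'fx': 297.3186396354542, 'fy': 297.3186396354542, 'cx': 252.0026362977348, 'cy': 192.53675382671153, 'xyz': array([ 286.70053144, -561.53662137,  373.72061954]), 'orientation': array([ 2.81119537e+00,  2.15608088e-03, -1.23106276e+00])}
```

View pics/top0.png

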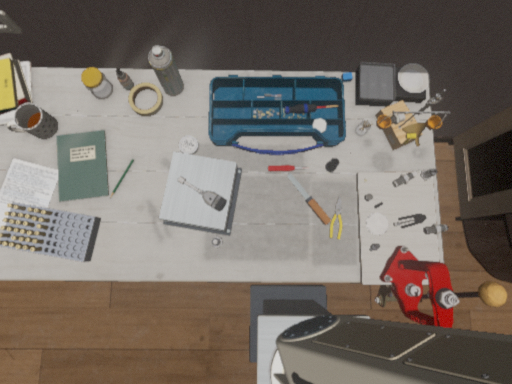

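View pics/scene0.png

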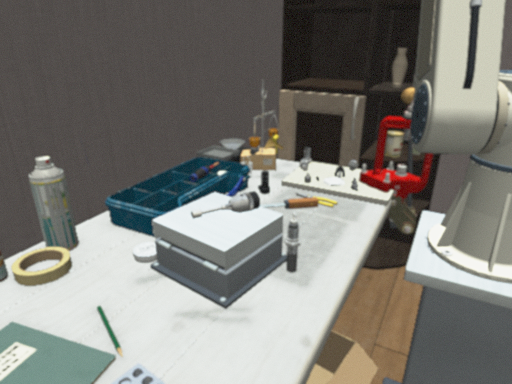

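View pics/wrist0.png

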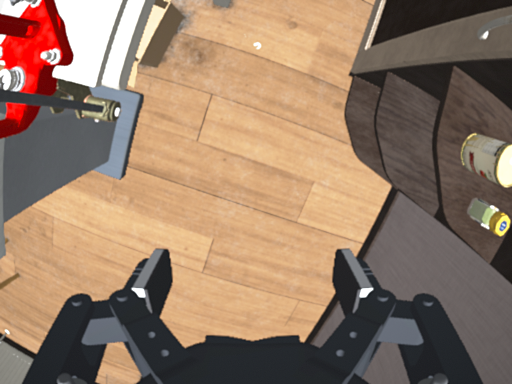

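```bash
python3 - <<'E'
import cv2
a=cv2.imread("pics/top0.png"); c=a[125:255,150:355]; cv2.imwrite("pics/t1.png",cv2.resize(c,None,fx=3.9,fy=3.9,interpolation=cv2.INTER_CUBIC))
a=cv2.imread("pics/scene0.png"); c=a[150:305,130:345]; cv2.imwrite("pics/s1.png",cv2.resize(c,None,fx=3.7,fy=3.7,interpolation=cv2.INTER_CUBIC))
E
```

```text
(no output)
```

View pics/t1.png

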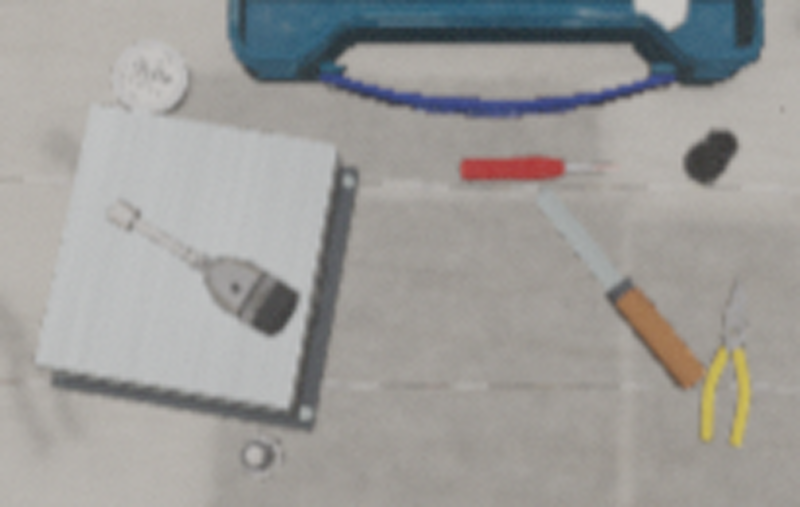

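View pics/s1.png

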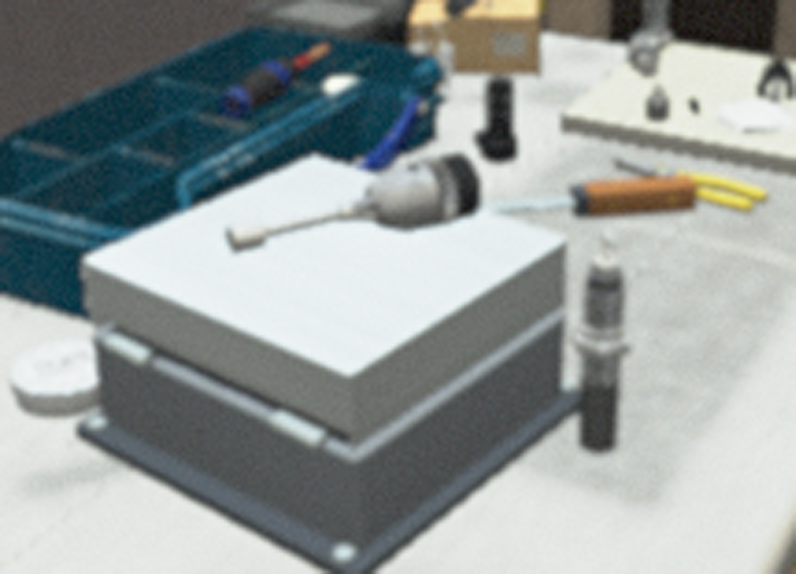

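```bash
cat > h.py <<'E'
import numpy as np, cv2
from scipy.spatial.transform import Rotation as R
from scipy.optimize import least_squares
def rot(o): return R.from_euler('xyz',o).as_matrix()
CAM={'top':dict(f=348.1360555747787,c=(253.71656880796456,188.0155256739177),t=np.array([333.09256588,184.8703047,1032.73615067]),R=rot([-2.96688332,-0.01433795,-1.5634501])),
'scene':dict(f=376.0562978022162,c=(259.8073063132799,196.77048822179606),t=np.array([115.15079102,872.01849979,436.52016271]),R=rot([-1.98019966,-0.00653042,-2.66037956]))}
def fr(f): return dict(f=f['fx'],c=(f['cx'],f['cy']),t=np.array(f['xyz']),R=rot(f['orientation']))
def proj(c,P,fish=False):
    p=(np.atleast_2d(P)-c['t'])@c['R']
    if fish:
        rr=np.hypot(p[:,0],p[:,1]); th=np.arctan2(rr,p[:,2]); k=np.where(rr>1e-9,c['f']*th/np.maximum(rr,1e-9),0)
        return np.c_[p[:,0]*k+c['c'][0],p[:,1]*k+c['c'][1]]
    return np.c_[p[:,0]/p[:,2]*c['f']+c['c'][0],p[:,1]/p[:,2]*c['f']+c['c'][1]]
def unproj(c,uv,z,fish=False):
    uv=np.atleast_2d(np.array(uv,float)); d=(uv-np.array(c['c']))/c['f']
    if fish:
        th=np.hypot(d[:,0],d[:,1]); d3=np.c_[d*(np.sin(th)/np.maximum(th,1e-9))[:,None],np.cos(th)]
    else: d3=np.c_[d,np.ones(len(d))]
    w=d3@c['R'].T; return c['t']+w*((z-c['t'][2])/w[:,2])[:,None]
E
python3 - <<'E'
from h import *
T=CAM['top'];S=CAM['scene']
def t(l): return np.array(l)/3.9+[150,125]
def s(l): return np.array(l)/3.7+[130,150]
pt=t([(92,103),(338,147),(293,412),(37,368)])
print(unproj(T,pt,109).round(1))
# model corners order: hinge/tin side..., front
loc=np.array([(88,-93),(-88,-93),(-88,93),(88,93)],float)
ps=s([(316,154),(565,240),(352,375),(85,263)]) # front-tin? , front-die, hinge-die, hinge-tin
def W(p,l,z):
    c,q=np.cos(p[2]),np.sin(p[2]); l=np.atleast_2d(l); return np.c_[p[0]+c*l[:,0]-q*l[:,1],p[1]+q*l[:,0]+c*l[:,1],np.full(len(l),z)]
idx=[1,2,3,0]
# yaw sign: winder x -> world +y: yaw~pi/2 ; winder y -> world -x
def f(p,w=(1,1)): 
    return np.r_[w[0]*(proj(T,W(p,loc,109))-pt).ravel(), w[1]*(proj(S,W(p,loc,109))-s([(316,154),(565,240),(352,375),(85,263)]))[:].ravel()] if 0 else np.r_[w[0]*(proj(T,W(p,loc*[1,-1],109))*0).ravel()]
c3=unproj(T,pt,109)
def ft(p,w=(1,1)):
    # winder y=+93 is toward world -x (die)
    L=np.array([(88,-93),(-88,-93),(-88,93),(88,93)],float)
    Ls=np.array([(-88,-93),(-88,93),(88,93),(88,-93)],float)
    return np.r_[w[0]*(proj(T,W(p,L,109))-pt).ravel(),w[1]*(proj(S,W(p,Ls,109))-ps).ravel()]
p0=[c3[:,0].mean(),c3[:,1].mean(),1.5]
for w in ((1,0),(0,1),(1,1)):
    r=least_squares(ft,p0,args=(w,)); print(w,r.x.round(3),r.fun.round(1))
for n,uv,z in [("tip",(543,190),12),("hend",(693,382),12),("hs",(620,290),12),("pen0",(461,169),10),("pen1",(610,167),5),("plA",(707,440),6),("plB",(738,283),6),("plC",(740,442),6),("holder base",(700,168),34),("die top",(256,455),128),("tin",(150,77),19),("chuck sleeve end",(280,318),128),("chuck mandrel end",(110,212),128),("handleR",(705,375),12),("handleL",(685,390),12)]:
    print(n,unproj(T,t([uv]),z).round(0))
E
```

```text
[[595.8 392.8 109. ]
 [565.9 219.8 109. ]
 [381.5 247.3 109. ]
 [409.7 421.2 109. ]]
(1, 0) [488.169 320.267   1.414] [ 0.   0.7  0.4 -0.1 -0.2 -0.4 -0.2 -0.2  0.  -0.   0.  -0.   0.  -0.
  0.  -0. ]
(0, 1) [485.968 327.253   1.411] [-0.   0.  -0.   0.  -0.   0.  -0.   0.  -0.3  0.3  1.6 -0.8 -0.1  0.3
 -1.2 -0.9]
(1, 1) [488.164 322.852   1.412] [-0.8  0.7 -0.5 -0.1 -1.3 -0.4 -1.2 -0.2 -0.1 -0.5  1.5 -1.9  0.3 -1.3
 -0.5 -2. ]
tip [[558.  65.  12.]]
hend [[411. -46.  12.]]
hs [[481.   7.  12.]]
pen0 [[574. 128.  10.]]
pen1 [[578.  12.   5.]]
plA [[368. -57.   6.]]
plB [[488. -85.   6.]]
plC [[367. -82.   6.]]
holder base [[571. -51.  34.]]
die top [[352. 270. 128.]]
tin [[643. 369.  19.]]
chuck sleeve end [[443. 256. 128.]]
chuck mandrel end [[514. 373. 128.]]
handleR [[417. -56.  12.]]
handleL [[405. -40.  12.]]
```

arm_command(
  targets=[
    [0,0,-0.04,0,0,-0.098],
    [0,0,-0.04,0,0,-0.098],
    [0,0,-0.04,0,0,-0.098],
    [0,0,-0.04,0,0,-0.098],
    [0,0,-0.04,0,0,-0.098],
    [0,0,-0.04,0,0,-0.098],
    [0,0,-0.04,0,0,-0.098],
  ],
  fingers=0.0854,
)

```text
clock: 0.73
eef_pos: [207.5, -589.0, 513.2]
tcp_rot: [-3.142, 0.0, -0.541]
contact_force: [0.3, -1.4, -0.8]
opening: 1.0
```

```bash
cat > plan.py <<'E'
import sys,math
from h import *
from rig import r
def plan(x,y,z,yaw=None,verbose=True):
    s=r.sense(); p=np.array(s['eef_pos']); M=rot(s['tcp_rot'])
    d=M.T@(np.array([x,y,z])-p)
    print('clock',round(s['clock'],2),'at',p.round(1),'rpy',np.round(s['tcp_rot'],3),'F',np.round(s['contact_force'],1),'open',round(s['opening'],3))
    n=math.ceil(np.linalg.norm(d)/40)
    print('tool shift mm',d.round(1),'n',n,'per row',(d/n).round(1) if n else 0)
    if yaw is not None:
        Mt=rot([math.pi,0,yaw]); print('rotvec tool',R.from_matrix(M.T@Mt).as_rotvec().round(3),' shift in target frame',(Mt.T@(np.array([x,y,z])-p)).round(1))
if __name__=='__main__':
    a=[float(v) for v in sys.argv[1:]]; plan(*a)
E
python3 plan.py 400 250 400 -0.545
```

```text
clock 0.73 at [ 207.5 -589.   513.2] rpy [-3.142  0.    -0.541] F [ 0.3 -1.4 -0.8] open 1.0
tool shift mm [-267.2 -818.2  113.3] n 22 per row [-12.1 -37.2   5.1]
rotvec tool [-0.     0.     0.004]  shift in target frame [-270.4 -817.2  113.2]
```

arm_command(
  targets=[
    [-0.012,-0.037,0,0,0,0],
    [-0.012,-0.037,0,0,0,0],
    [-0.012,-0.037,0,0,0,0],
    [-0.012,-0.037,0,0,0,0],
    [-0.012,-0.037,0,0,0,0],
    [-0.012,-0.037,0,0,0,0],
    [-0.012,-0.037,0,0,0,0],
    [-0.012,-0.037,0,0,0,0],
    [-0.012,-0.037,0,0,0,0],
    [-0.012,-0.037,0,0,0,0],
    [-0.012,-0.037,0,0,0,0],
    [-0.012,-0.037,0,0,0,0],
    [-0.012,-0.037,0.012,0,0,0],
    [-0.012,-0.037,0.012,0,0,0],
    [-0.012,-0.037,0.012,0,0,0],
    [-0.012,-0.037,0.012,0,0,0],
    [-0.012,-0.037,0.012,0,0,0],
    [-0.012,-0.037,0.012,0,0,0],
    [-0.012,-0.037,0.012,0,0,0],
    [0,0,0,0,0,0],
  ],
)

```text
clock: 2.4
eef_pos: [377.6, 135.0, 424.6]
tcp_rot: [3.141, 0.004, -0.541]
contact_force: [-0.4, -1.1, -1.0]
opening: 0.998
```

```bash
python3 plan.py 454 274 200 -0.545; python3 - <<'E'
from rig import r
import cv2,pickle
f=r.grab_frame("wrist"); cv2.imwrite("pics/w1.png",f["image"]); pickle.dump({k:v for k,v in f.items() if k!='image'},open("w1.pkl","wb"))
cv2.imwrite("pics/w1b.png",cv2.resize(f["image"],None,fx=1.55,fy=1.55,interpolation=cv2.INTER_CUBIC))
E
```

```text
clock 2.4 at [377.6 135.  424.6] rpy [ 3.141  0.004 -0.541] F [-0.4 -1.1 -1. ] open 0.998
tool shift mm [  -5.2 -158.7  224.5] n 7 per row [ -0.7 -22.7  32.1]
rotvec tool [0.001 0.004 0.004]  shift in target frame [  -6.7 -158.5  224.6]
```

View pics/w1b.png

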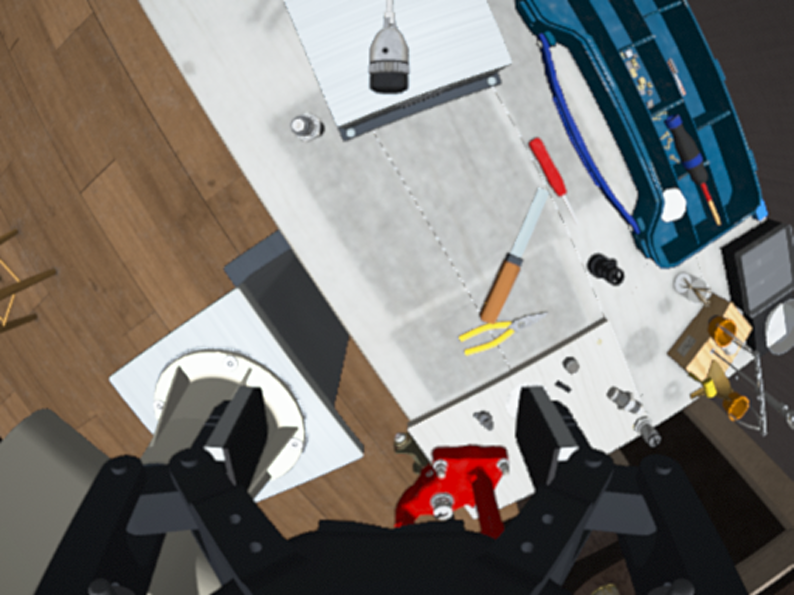

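```bash
python3 - <<'E'
import cv2
a=cv2.imread("pics/w1.png")
cv2.imwrite("pics/w1c.png",cv2.resize(a[0:110,170:350],None,fx=4.4,fy=4.4,interpolation=cv2.INTER_CUBIC))
cv2.imwrite("pics/w1d.png",cv2.resize(a[80:240,280:410],None,fx=3.7,fy=3.7,interpolation=cv2.INTER_CUBIC))
E
```

```text
(no output)
```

View pics/w1c.png

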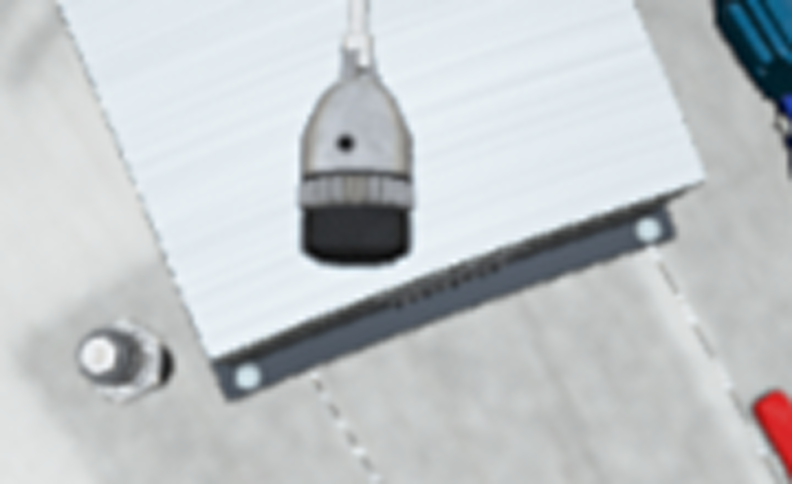

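View pics/w1d.png

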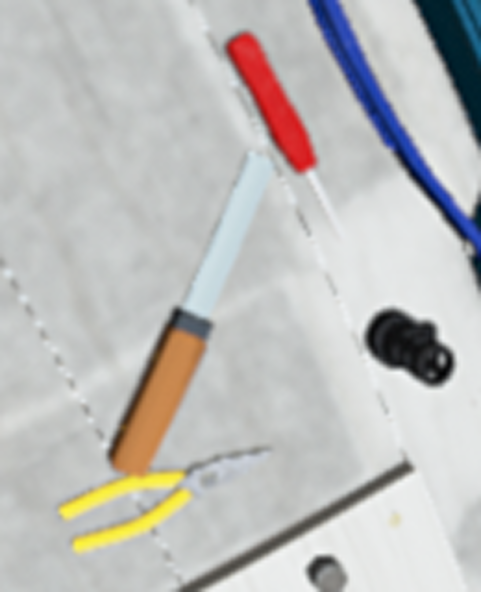

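```bash
python3 - <<'E'
from h import *
import pickle
f=fr(pickle.load(open("w1.pkl","rb")))
c=lambda l:np.array(l)/4.4+[170,0]
d=lambda l:np.array(l)/3.7+[280,80]
A=unproj(f,c([(212,360),(703,182)]),109,True); B=unproj(f,c([(228,402),(672,237)]),10,True)
for P,h in((A,88),(B,100)):
    v=P[1]-P[0]; L=np.linalg.norm(v[:2]); yaw=np.arctan2(v[1],v[0])+np.pi/2; m=P.mean(0)
    print(P.round(1),'len',L.round(1),'yaw',yaw.round(4),'centre',(m[:2]+h*np.array([np.cos(yaw),np.sin(yaw)])).round(1))
print('sleeve end',unproj(f,c([(356,266)]),122,True).round(1),'sides',unproj(f,c([(300,225),(412,225)]),128.5,True).round(1),'body/mandrel',unproj(f,c([(357,75)]),128.5,True).round(1))
for n,uv,z in [('tip',(261,158),13),('hend',(130,469),20),('ferrule',(193,320),14),('handle mid L',(145,388),22),('handle mid R',(175,402),22),('pen0',(240,40),10),('pen1',(338,232),10),('plier tip',(268,450),6),('plier h1',(65,513),6),('plier h2',(78,546),6),('holder',(393,335),0)]:
    print(n,unproj(f,d([uv]),z,True).round(1))
E
```

```text
[[385.9 250.8 109. ]
 [567.  221.4 109. ]] len 183.4 yaw 1.4095 centre [490.6 322.9]
[[374.6 241.4  10. ]
 [573.6 209.6  10. ]] len 201.5 yaw 1.4121 centre [489.9 324.2]
sleeve end [[444.5 251.8 122. ]] sides [[435.7 272.7 128.5]
 [467.1 253.8 128.5]] body/mandrel [[478.6 308.1 128.5]]
tip [[557.   68.9  13. ]]
hend [[416.2 -44.7  20. ]]
ferrule [[484.3  10.3  14. ]]
handle mid L [[444.   -6.8  22. ]]
handle mid R [[454.7 -22.3  22. ]]
pen0 [[576.8 128.   10. ]]
pen1 [[579.   11.5  10. ]]
plier tip [[490.7 -83.1   6. ]]
plier h1 [[372.1 -55.6   6. ]]
plier h2 [[369.  -77.9   6. ]]
holder [[587.5 -62.7   0. ]]
```

```bash
python3 plan.py 455.5 269.5 112 -0.543
```

```text
clock 2.45 at [377.3 132.4 425.6] rpy [ 3.14e+00  3.00e-03 -5.41e-01] F [-0.7  0.1  0.6] open 1.001
tool shift mm [  -2.7 -158.4  313.3] n 9 per row [ -0.3 -17.6  34.8]
rotvec tool [0.002 0.003 0.002]  shift in target frame [  -3.9 -157.7  313.6]
```

arm_command(
  targets=[
    [-0.001,-0.039,0.03,0,0,0],
    [-0.001,-0.039,0.03,0,0,0],
    [-0.001,-0.039,0.03,0,0,0],
    [0,-0.04,0.03,0,0,0],
    [0,0,0.036,0,0,0],
    [0,0,0.036,0,0,0],
    [0,0,0.036,0,0,0],
    [0,0,0.036,0,0,0],
    [0,0,0,0,0,0],
    [0,0,0,0,0,0],
  ],
)

```text
clock: 3.28
eef_pos: [443.9, 242.8, 181.6]
tcp_rot: [3.138, 0.002, -0.547]
contact_force: [0.3, 0.3, 0.9]
opening: 0.997
```

```bash
python3 plan.py 455.5 269.5 112 -0.543; python3 - <<'E'
from rig import r
import cv2,pickle
f=r.grab_frame("wrist"); cv2.imwrite("pics/w2.png",f["image"])
E
```

```text
clock 3.28 at [443.9 242.8 181.6] rpy [ 3.138e+00  2.000e-03 -5.470e-01] F [0.3 0.3 0.9] open 0.997
tool shift mm [ -3.9 -29.   69.5] n 2 per row [ -1.9 -14.5  34.8]
rotvec tool [ 0.003  0.002 -0.004]  shift in target frame [ -3.9 -28.8  69.6]
```

View pics/w2.png

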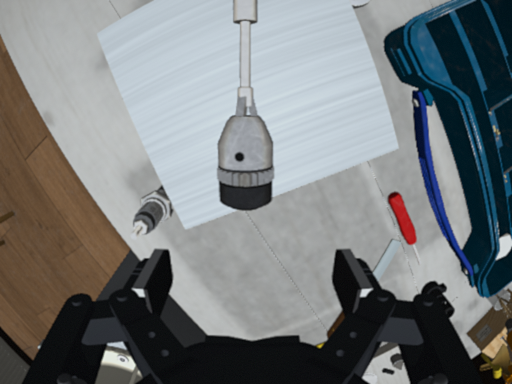

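arm_command(
  targets=[
    [-0.004,-0.029,0.02,0,0,0],
    [0,0,0.025,0,0,0],
    [0,0,0.025,0,0,0],
    [0,0,0,0,0,0],
  ],
)

```text
clock: 3.67
eef_pos: [455.8, 270.7, 111.3]
tcp_rot: [3.14, 0.001, -0.546]
contact_force: [-1.8, -0.7, -0.5]
opening: 0.998
```

arm_command(
  targets=[
    [0,0,0,0,0,0],
    [0,0,0,0,0,0],
    [0,0,0,0,0,0],
    [0,0,0,0,0,0],
    [0,0,0,0,0,0],
    [0,0,0,0,0,0],
  ],
  fingers=0.02,
  squeeze=60,
)

```text
clock: 4.17
eef_pos: [457.2, 271.5, 114.2]
tcp_rot: [-3.139, -0.001, -0.546]
contact_force: [-1.6, -0.7, 9.6]
opening: 0.45
```

```bash
python3 plan.py 455.5 269.5 112 -0.543; python3 - <<'E'
from rig import r
import cv2,pickle
f=r.grab_frame("wrist"); cv2.imwrite("pics/w3.png",f["image"])
E
```

```text
clock 4.17 at [457.2 271.5 114.2] rpy [-3.139e+00 -1.000e-03 -5.460e-01] F [-1.6 -0.7  9.6] open 0.45
tool shift mm [-0.4  2.6  2.2] n 1 per row [-0.4  2.6  2.2]
rotvec tool [-0.003 -0.001 -0.003]  shift in target frame [-0.4  2.6  2.2]
```

View pics/w3.png

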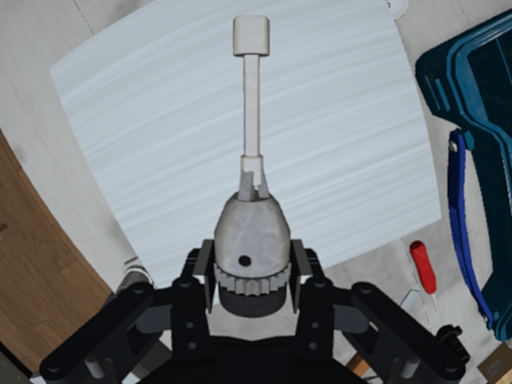

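```bash
python3 - <<'E'
from h import *
print(unproj(CAM['top'],[(150,279),(300,279)],0).round(0))
E
python3 plan.py 345 50 200 0.0
```

```text
[[248. 467.   0.]
 [250.  36.   0.]]
clock 4.22 at [457.2 271.6 114.2] rpy [-3.139e+00 -1.000e-03 -5.460e-01] F [-2.9 -0.7 10.4] open 0.452
tool shift mm [ 19.3 247.4 -86.4] n 7 per row [  2.8  35.3 -12.3]
rotvec tool [-0.002 -0.002 -0.546]  shift in target frame [-112.2  221.6  -85.8]
```

arm_command(
  targets=[
    [0,0,-0.02,0,0,0],
    [0,0,-0.03,0,0,0],
    [0,0,-0.03,0,0,-0.05],
    [0,0,-0.01,0,0,-0.1],
  ],
)

```text
clock: 4.55
eef_pos: [457.6, 271.8, 206.6]
tcp_rot: [-3.137, -0.003, -0.395]
contact_force: [0.9, 0.6, -4.7]
opening: 0.446
```

```bash
python3 plan.py 345 50 150 0.0; python3 - <<'E'
from rig import r
import cv2,pickle
f=r.grab_frame("scene"); cv2.imwrite("pics/s3.png",f["image"])
E
```

```text
clock 4.55 at [457.6 271.8 206.6] rpy [-3.137e+00 -3.000e-03 -3.950e-01] F [ 0.9  0.6 -4.7] open 0.446
tool shift mm [-18.9 248.3  55.5] n 7 per row [-2.7 35.5  7.9]
rotvec tool [-0.003 -0.004 -0.395]  shift in target frame [-112.6  221.8   56.6]
```

View pics/s3.png

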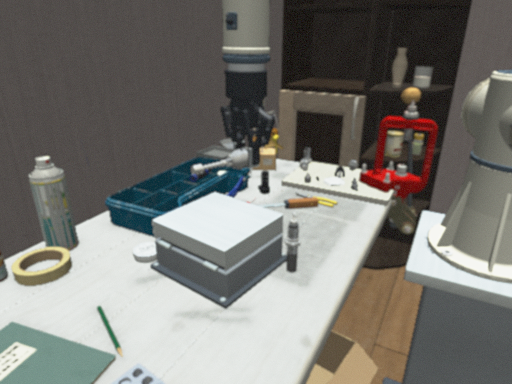

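arm_command(
  targets=[
    [-0.0027,0.0355,0,0,0,0],
    [-0.0027,0.0355,0,0,0,0],
    [-0.0027,0.0355,0,0,0,0],
    [-0.0027,0.0355,0,0,0,0],
    [-0.0027,0.0355,0,0,0,0],
    [-0.0027,0.0355,0,0,0,0],
    [-0.0027,0.0355,0,0,0,0],
    [0,0,0.035,0,0,-0.1],
    [0,0,0.035,0,0,-0.1],
    [0,0,0.035,0,0,-0.1],
    [0,0,0.035,0,0,-0.095],
    [0,0,0.02,0,0,0],
    [0,0,0,0,0,0],
  ],
)

```text
clock: 5.68
eef_pos: [339.6, 48.5, 39.1]
tcp_rot: [3.141, 0.007, -0.003]
contact_force: [-1.4, -0.6, -3.9]
opening: 0.446
```

```bash
python3 plan.py 345 50 8 0.0; python3 - <<'E'
from rig import r
import cv2,pickle
f=r.grab_frame("wrist"); cv2.imwrite("pics/w4.png",f["image"])
f=r.grab_frame("scene"); cv2.imwrite("pics/s4.png",cv2.resize(f["image"][120:260,220:420],None,fx=4,fy=4))
E
```

```text
clock 5.68 at [339.6  48.5  39.1] rpy [ 3.141e+00  7.000e-03 -3.000e-03] F [-1.4 -0.6 -3.9] open 0.446
tool shift mm [ 5.6 -1.5 31. ] n 1 per row [ 5.6 -1.5 31. ]
rotvec tool [ 0.001  0.007 -0.003]  shift in target frame [ 5.4 -1.5 31.1]
```

View pics/w4.png

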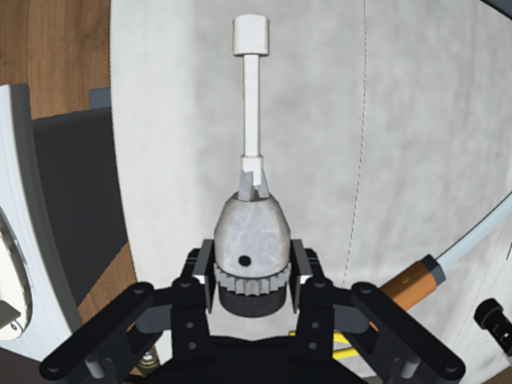

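View pics/s4.png

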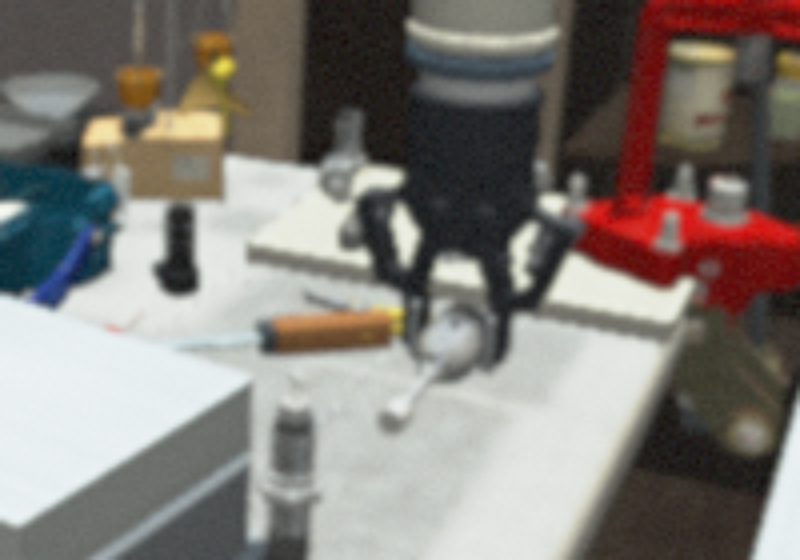

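arm_command(
  targets=[
    [0,0,0.015,0,0,0],
    [0,0,0.011,0,0,0],
    [0,0,0.003,0,0,0],
    [0,0,0.001,0,0,0],
  ],
)

```text
clock: 6.12
eef_pos: [343.6, 49.2, 12.9]
tcp_rot: [-3.141, -0.001, -0.002]
contact_force: [-0.1, 0.4, -5.2]
opening: 0.451
```

arm_command(
  targets=[
    [0,0,0.003,0,0,0],
    [0,0,0.002,0,0,0],
    [0,0,0,0,0,0],
  ],
)

```text
clock: 6.37
eef_pos: [343.3, 49.1, 7.5]
tcp_rot: [-3.141, -0.001, -0.001]
contact_force: [-0.6, 0.1, -5.9]
opening: 0.444
```

arm_command(
  targets=[
    [0,0,0.002,0,0,0],
    [0,0,0,0,0,0],
  ],
)

```text
clock: 6.53
eef_pos: [343.3, 49.1, 5.4]
tcp_rot: [-3.141, -0.001, -0.001]
contact_force: [-0.6, 1.0, 0.8]
opening: 0.449
```

arm_command(
  targets=[
    [0,0,0,0,0,0],
    [0,0,0,0,0,0],
    [0,0,0,0,0,0],
    [0,0,0,0,0,0],
    [0,0,-0.005,0,0,0],
    [0,0,-0.03,0,0,0],
    [0,0,-0.04,0,0,0],
    [0,0,-0.03,0,0,0],
  ],
  fingers=0.07,
)

```text
clock: 7.2
eef_pos: [342.3, 49.0, 112.1]
tcp_rot: [3.141, 0.001, -0.001]
contact_force: [1.1, -0.1, 0.6]
opening: 0.816
```

```bash
python3 plan.py 455 -16 110 -0.91; python3 - <<'E'
from rig import r
import cv2,pickle
f=r.grab_frame("wrist"); cv2.imwrite("pics/w5.png",f["image"]);pickle.dump({k:v for k,v in f.items() if k!='image'},open("w5.pkl","wb"))
E
```

```text
clock 7.2 at [342.3  49.  112.1] rpy [ 3.141e+00  1.000e-03 -1.000e-03] F [ 1.1 -0.1  0.6] open 0.816
tool shift mm [112.7  64.9   2. ] n 4 per row [28.2 16.2  0.5]
rotvec tool [0.001 0.001 0.909]  shift in target frame [120.5 -49.1   2.1]
```

View pics/w5.png

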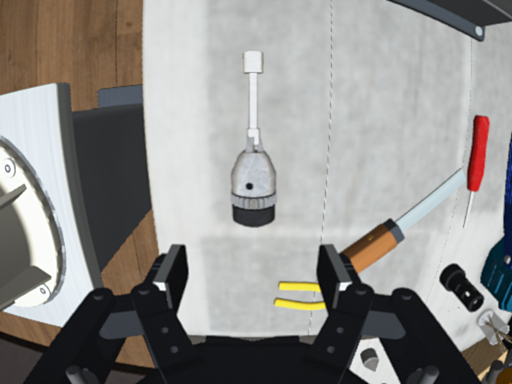

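arm_command(
  targets=[
    [0.02,0.012,-0.033,0,0,0.1],
    [0,0,-0.04,0,0,0.12],
    [0,0,-0.04,0,0,0.12],
    [0,0,0,0,0,0.12],
    [0,0,0,0,0,0.12],
    [0,0,0,0,0,0.12],
    [0,0,0,0,0,0.11],
    [0,0,0,0,0,0.1],
  ],
)

```text
clock: 7.92
eef_pos: [362.5, 37.0, 223.4]
tcp_rot: [-3.141, -0.0, -0.917]
contact_force: [1.3, 0.5, -0.7]
opening: 0.816
```

```bash
python3 plan.py 455 -16 200 -0.91; python3 - <<'E'
from rig import r
import cv2,pickle
f=r.grab_frame("wrist"); cv2.imwrite("pics/w6.png",f["image"]);pickle.dump({k:v for k,v in f.items() if k!='image'},open("w6.pkl","wb"))
cv2.imwrite("pics/w6b.png",cv2.resize(f["image"][60:310,200:460],None,fx=2.4,fy=2.4,interpolation=cv2.INTER_CUBIC))
E
```

```text
clock 7.92 at [362.5  37.  223.4] rpy [-3.141 -0.    -0.917] F [ 1.3  0.5 -0.7] open 0.816
tool shift mm [ 98.3 -41.1  23.4] n 3 per row [ 32.8 -13.7   7.8]
rotvec tool [-0.    -0.    -0.007]  shift in target frame [ 98.6 -40.5  23.4]
```

View pics/w6b.png

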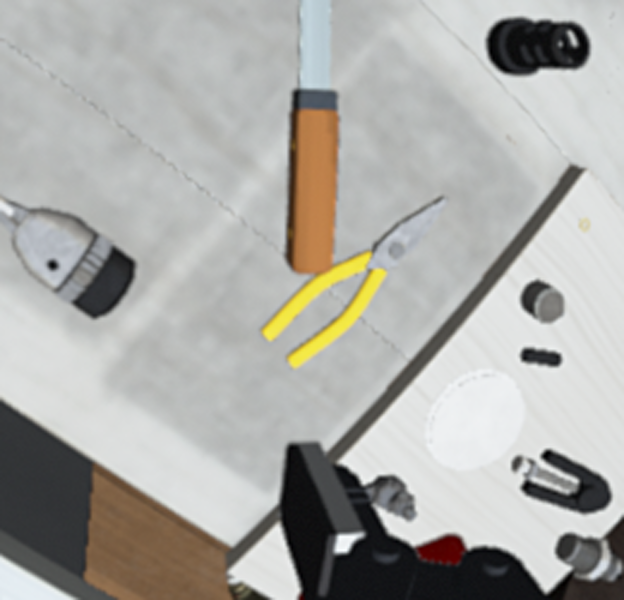

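```bash
python3 - <<'E'
from h import *
import pickle
f=fr(pickle.load(open("w6.pkl","rb")))
a=lambda l:np.array(l)/2.4+[200,60]
for n,l,z in[('handle front L,R',[(297,107),(338,108)],24),('handle end L,R',[(299,266),(332,270)],24),('ferr',[(296,90),(338,91)],22),('blade',[(300,0),(332,0)],13)]:
    P=unproj(f,a(l),z,True); print(n,P.round(1),'mid',P.mean(0).round(1),np.linalg.norm(P[1]-P[0]).round(1))
E
python3 plan.py 452 -18 150 -0.93
```

```text
handle front L,R [[4.718e+02 1.620e+01 2.400e+01]
 [4.849e+02 1.000e-01 2.400e+01]] mid [478.4   8.2  24. ] 20.8
handle end L,R [[411.6 -36.4  24. ]
 [421.  -51.6  24. ]] mid [416.3 -44.   24. ] 17.8
ferr [[478.2  21.5  22. ]
 [491.8   5.   22. ]] mid [485.   13.2  22. ] 21.4
blade [[516.5  46.6  13. ]
 [527.6  34.3  13. ]] mid [522.1  40.5  13. ] 16.6
clock 7.97 at [362.5  37.  223.3] rpy [-3.141 -0.    -0.923] F [-0.6 -0.3 -0.1] open 0.821
tool shift mm [ 97.8 -38.2  73.4] n 4 per row [24.5 -9.5 18.3]
rotvec tool [-0.    -0.     0.007]  shift in target frame [ 97.6 -38.9  73.3]
```

```bash
python3 plan.py 457 -9 110 -0.911
```

```text
clock 7.97 at [362.5  37.  223.3] rpy [-3.141 -0.    -0.923] F [-0.6 -0.3 -0.1] open 0.821
tool shift mm [ 93.7 -47.6 113.4] n 4 per row [ 23.4 -11.9  28.3]
rotvec tool [-0.    -0.    -0.012]  shift in target frame [ 94.3 -46.5 113.3]
```

arm_command(
  targets=[
    [0.0314,-0.016,0,0,0,-0.012],
    [0.0314,-0.0155,0,0,0,0],
    [0.0314,-0.0155,0,0,0,0],
    [0,0,0.037,0,0,0],
    [0,0,0.038,0,0,0],
    [0,0,0.038,0,0,0],
    [0,0,0,0,0,0],
  ],
  fingers=0.047,
)

```text
clock: 8.55
eef_pos: [453.4, -7.9, 104.6]
tcp_rot: [3.133, 0.007, -0.897]
contact_force: [-1.4, -0.1, -0.7]
opening: 0.549
```

```bash
python3 plan.py 457 -9 4 -0.911; python3 - <<'E'
from rig import r
import cv2,pickle
f=r.grab_frame("wrist"); cv2.imwrite("pics/w7.png",f["image"]);pickle.dump({k:v for k,v in f.items() if k!='image'},open("w7.pkl","wb"))
E
```

```text
clock 8.55 at [453.4  -7.9 104.6] rpy [ 3.133  0.007 -0.897] F [-1.4 -0.1 -0.7] open 0.549
tool shift mm [  3.8  -2.9 100.6] n 3 per row [ 1.3 -1.  33.5]
rotvec tool [0.008 0.007 0.014]  shift in target frame [  3.1  -2.2 100.6]
```

View pics/w7.png

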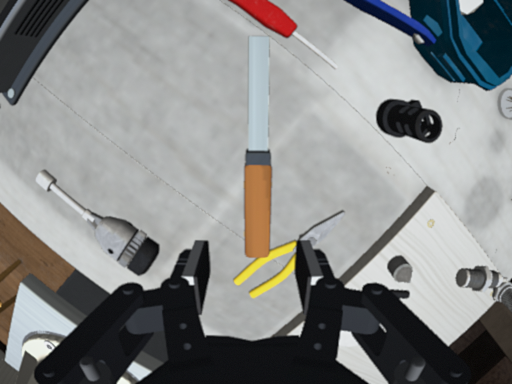

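```bash
python3 - <<'E'
from h import *
import pickle
f=fr(pickle.load(open("w7.pkl","rb")))
for n,l,z in[('tip',[(250,38),(270,37)],13),('ferr front',[(246,152),(271,151)],22),('handle front',[(245,165),(271,164)],24),('handle end',[(246,257),(270,254)],24)]:
    P=unproj(f,l,z,True); print(n,P.round(1),'mid',P.mean(0).round(1),np.linalg.norm(P[1]-P[0]).round(1))
E
```

```text
tip [[551.9  73.6  13. ]
 [562.2  62.3  13. ]] mid [557.   67.9  13. ] 15.3
ferr front [[480.5  20.4  22. ]
 [493.2   5.9  22. ]] mid [486.8  13.1  22. ] 19.3
handle front [[ 4.723e+02  1.480e+01  2.400e+01]
 [ 4.855e+02 -3.000e-01  2.400e+01]] mid [478.9   7.3  24. ] 20.1
handle end [[408.1 -36.8  24. ]
 [423.6 -51.2  24. ]] mid [415.8 -44.   24. ] 21.2
```

arm_command(
  targets=[
    [0.0045,-0.0025,0.03,0.008,0.007,0],
    [0,0,0.035,0,0,0],
    [0,0,0.025,0,0,0],
    [0,0,0.008,0,0,0],
    [0,0,0,0,0,0],
  ],
)

```text
clock: 9.02
eef_pos: [463.6, -9.7, 12.4]
tcp_rot: [-3.135, -0.006, -0.898]
contact_force: [0.2, 1.0, 0.2]
opening: 0.551
```

```bash
python3 plan.py 457 -10 4 -0.90; python3 - <<'E'
from rig import r
import cv2,pickle
f=r.grab_frame("wrist"); cv2.imwrite("pics/w8.png",f["image"]);pickle.dump({k:v for k,v in f.items() if k!='image'},open("w8.pkl","wb"))
E
```

```text
clock 9.02 at [463.6  -9.7  12.4] rpy [-3.135 -0.006 -0.898] F [0.2 1.  0.2] open 0.551
tool shift mm [-4.   5.4  8.4] n 1 per row [-4.   5.4  8.4]
rotvec tool [-0.007 -0.006  0.002]  shift in target frame [-3.9  5.4  8.4]
```

View pics/w8.png

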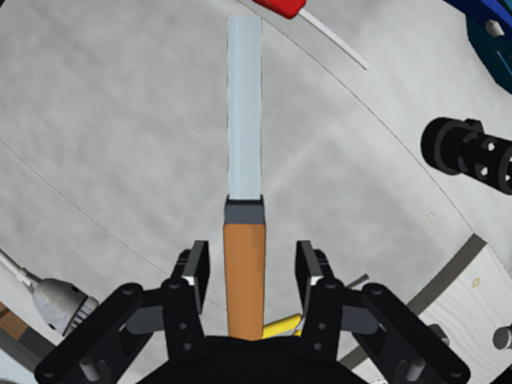

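arm_command(
  targets=[
    [-0.004,0.004,0,-0.007,-0.006,0],
    [0,0,0.004,0,0,0],
    [0,0,0.004,0,0,0],
    [0,0,0,0,0,0],
  ],
)

```text
clock: 9.4
eef_pos: [458.2, -9.2, 4.4]
tcp_rot: [-3.14, -0.002, -0.899]
contact_force: [0.3, 0.3, 0.0]
opening: 0.553
```

arm_command(
  targets=[
    [0,0,0,0,0,0],
    [0,0,0,0,0,0],
    [0,0,0,0,0,0],
    [0,0,0,0,0,0],
    [0,0,0,0,0,0],
  ],
  fingers=0.005,
  squeeze=100,
)

```text
clock: 9.82
eef_pos: [458.1, -9.2, 4.6]
tcp_rot: [-3.14, -0.001, -0.899]
contact_force: [-1.9, 0.6, 9.5]
opening: 0.23
```

```bash
python3 plan.py 457 -10 4 -0.90; python3 - <<'E'
from rig import r
import cv2,pickle
f=r.grab_frame("wrist"); cv2.imwrite("pics/w9.png",f["image"]);pickle.dump({k:v for k,v in f.items() if k!='image'},open("w9.pkl","wb"))
E
```

```text
clock 9.82 at [458.1  -9.2   4.6] rpy [-3.14e+00 -1.00e-03 -8.99e-01] F [-1.9  0.6  9.5] open 0.23
tool shift mm [-0.1  1.4  0.6] n 1 per row [-0.1  1.4  0.6]
rotvec tool [-0.001 -0.001  0.001]  shift in target frame [-0.1  1.4  0.6]
```

View pics/w9.png

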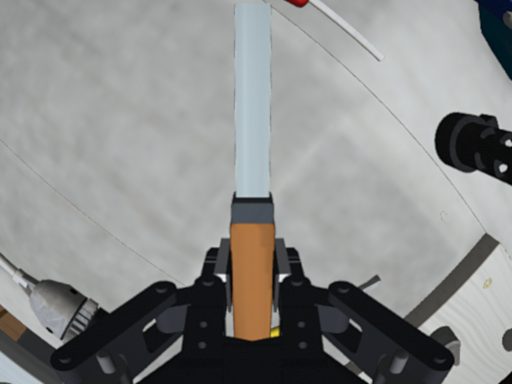

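arm_command(
  targets=[
    [0,0,-0.02,0,0,0],
    [0,0,-0.035,0,0,0],
    [0,0,-0.035,0,0,-0.09],
    [0,0,-0.025,0,0,-0.11],
    [0,0,0,0,0,-0.11],
    [0,0,0,0,0,-0.11],
    [0,0,0,0,0,-0.11],
    [0,0,0,0,0,-0.11],
    [0,0,0,0,0,-0.1],
    [0,0,0,0,0,0],
  ],
)

```text
clock: 10.7
eef_pos: [457.6, -9.2, 119.0]
tcp_rot: [-3.142, -0.001, -0.155]
contact_force: [0.3, -0.5, -1.2]
opening: 0.231
```

```bash
python3 plan.py 453 95 64 -0.160; python3 - <<'E'
from rig import r
import cv2,pickle
f=r.grab_frame("wrist"); cv2.imwrite("pics/w10.png",f["image"]);pickle.dump({k:v for k,v in f.items() if k!='image'},open("w10.pkl","wb"))
E
```

```text
clock 10.7 at [457.6  -9.2 119. ] rpy [-3.142e+00 -1.000e-03 -1.550e-01] F [ 0.3 -0.5 -1.2] open 0.231
tool shift mm [ -20.6 -102.2   55. ] n 3 per row [ -6.9 -34.1  18.3]
rotvec tool [-0.    -0.001  0.005]  shift in target frame [ -21.1 -102.1   55. ]
```

View pics/w10.png

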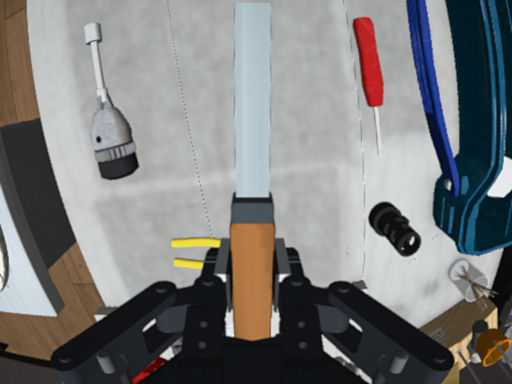

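arm_command(
  targets=[
    [-0.007,-0.034,0.008,0,0,0.005],
    [-0.007,-0.034,0.008,0,0,0],
    [-0.007,-0.034,0.008,0,0,0],
    [0,0,0.02,0,0,0],
    [0,0,0.011,0,0,0],
    [0,0,0,0,0,0],
    [0,0,0,0,0,0],
  ],
)

```text
clock: 11.33
eef_pos: [453.1, 94.8, 63.7]
tcp_rot: [3.141, 0.0, -0.166]
contact_force: [0.0, 0.1, -1.0]
opening: 0.232
```

```bash
python3 plan.py 453 95 64 -0.160; python3 - <<'E'
from rig import r
import cv2,pickle
f=r.grab_frame("wrist"); cv2.imwrite("pics/w11.png",f["image"]);pickle.dump({k:v for k,v in f.items() if k!='image'},open("w11.pkl","wb"))
cv2.imwrite("pics/w11b.png",cv2.resize(f["image"][0:150,150:360],None,fx=3.8,fy=3.8,interpolation=cv2.INTER_CUBIC))
f=r.grab_frame("scene"); cv2.imwrite("pics/s11.png",f["image"])
E
```

```text
clock 11.33 at [453.1  94.8  63.7] rpy [ 3.141  0.    -0.166] F [ 0.   0.1 -1. ] open 0.232
tool shift mm [-0.1 -0.1 -0.3] n 1 per row [-0.1 -0.1 -0.3]
rotvec tool [ 0.001  0.    -0.006]  shift in target frame [-0.1 -0.1 -0.3]
```

View pics/w11b.png

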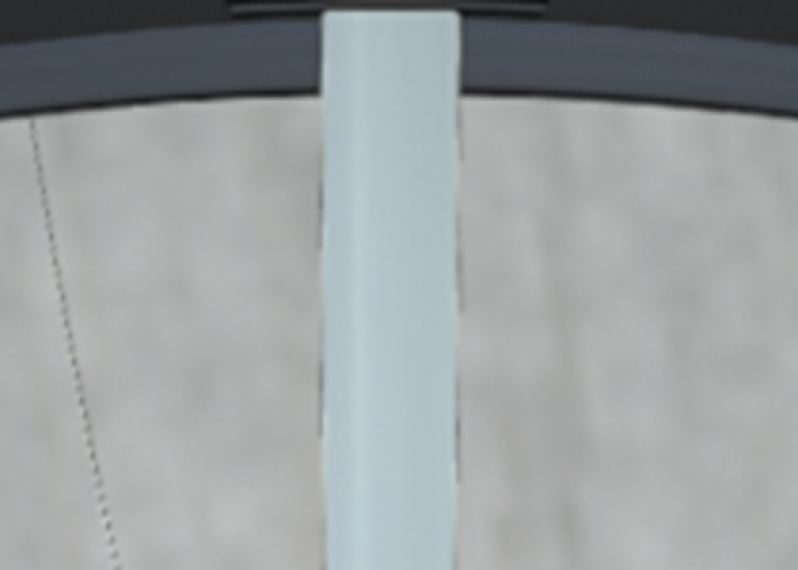

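View pics/s11.png

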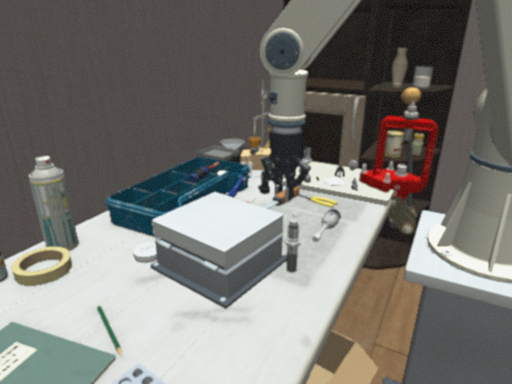

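arm_command(
  targets=[
    [0,-0.015,0,0,0,-0.005],
    [0,-0.015,0,0,0,0],
    [0,0,0,0,0,0],
  ],
)

```text
clock: 11.68
eef_pos: [460.1, 125.8, 65.2]
tcp_rot: [-3.14, -0.004, -0.16]
contact_force: [-0.1, -0.4, -0.4]
opening: 0.234
```

arm_command(
  targets=[
    [0,-0.013,0,0,0,0],
    [0,0,0,0,0,0],
  ],
)

```text
clock: 11.85
eef_pos: [461.5, 138.4, 64.7]
tcp_rot: [-3.14, -0.003, -0.16]
contact_force: [0.5, -0.2, -0.8]
opening: 0.237
```

```bash
python3 plan.py 453 95 64 -0.160; python3 - <<'E'
from rig import r
import cv2,pickle
f=r.grab_frame("wrist"); cv2.imwrite("pics/w12b.png",cv2.resize(f["image"][0:150,150:360],None,fx=3.8,fy=3.8,interpolation=cv2.INTER_CUBIC))
E
```

```text
clock 11.85 at [461.5 138.4  64.7] rpy [-3.14e+00 -3.00e-03 -1.60e-01] F [ 0.5 -0.2 -0.8] open 0.237
tool shift mm [-1.5 44.2  0.7] n 2 per row [-0.8 22.1  0.3]
rotvec tool [-0.001 -0.003  0.   ]  shift in target frame [-1.5 44.2  0.7]
```

View pics/w12b.png

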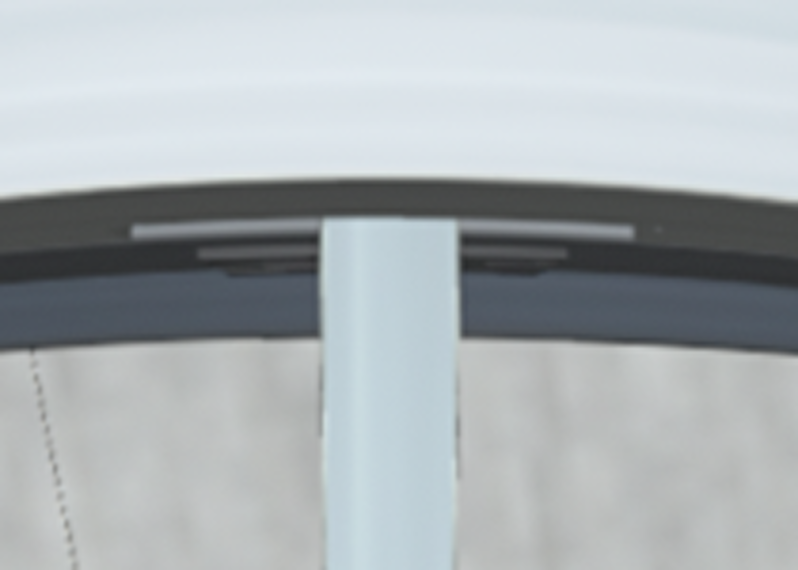

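arm_command(
  targets=[
    [0,0,-0.006,0,0,0],
    [0,-0.0023,-0.0175,0,0,0],
    [0,-0.004,-0.0172,0,0,0],
    [0,-0.0057,-0.0167,0,0,0],
    [0,0,0,0,0,0],
  ],
)

```text
clock: 12.32
eef_pos: [463.9, 149.7, 124.2]
tcp_rot: [-3.14, -0.005, -0.159]
contact_force: [0.8, 0.9, -1.6]
opening: 0.234
```

```bash
python3 plan.py 453 95 64 -0.160; python3 - <<'E'
from rig import r
import cv2,pickle
f=r.grab_frame("scene"); cv2.imwrite("pics/s13.png",f["image"])
f=r.grab_frame("wrist"); cv2.imwrite("pics/w13.png",f["image"])
E
```

```text
clock 12.32 at [463.9 149.7 124.2] rpy [-3.14  -0.005 -0.159] F [ 0.8  0.9 -1.6] open 0.234
tool shift mm [-2.4 55.9 60.1] n 3 per row [-0.8 18.6 20. ]
rotvec tool [-0.002 -0.005  0.001]  shift in target frame [-2.1 55.7 60.2]
```

View pics/s13.png

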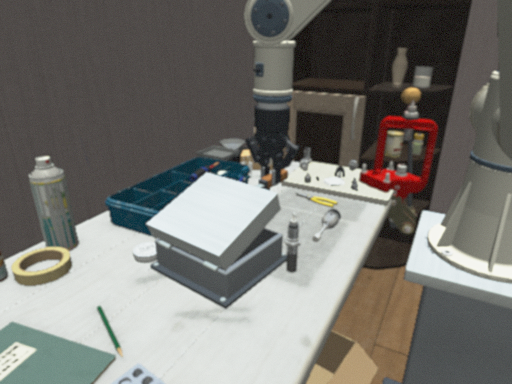

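View pics/w13.png

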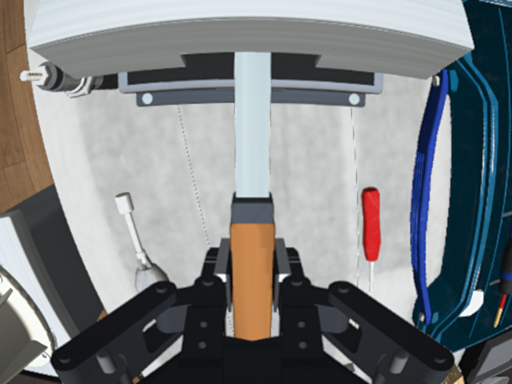

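arm_command(
  targets=[
    [0,-0.0036,-0.008,0,0,0],
    [0,-0.0037,-0.008,0,0,0],
    [0,-0.0045,-0.0077,0,0,0],
    [0,-0.0045,-0.0076,0,0,0],
    [0,-0.0051,-0.0071,0,0,0],
    [0,-0.0052,-0.0071,0,0,0],
    [0,-0.0118,-0.0132,0,0,0],
    [0,-0.013,-0.0119,0,0,0],
    [0,-0.0142,-0.0106,0,0,0],
    [0,-0.0151,-0.0091,0,0,0],
    [0,-0.016,-0.0075,0,0,0],
    [0,0,0,0,0,0],
  ],
)

```text
clock: 13.42
eef_pos: [478.3, 247.8, 220.6]
tcp_rot: [-3.139, -0.003, -0.158]
contact_force: [1.9, 2.3, -7.3]
opening: 0.232
```

```bash
python3 plan.py 453 95 64 -0.160; python3 - <<'E'
from rig import r
import cv2,pickle
s=r.sense(); p=s['eef_pos']; w=np=None
import numpy as np
d=np.array(p[:2])-[490,323]; x=d@[.1593,.9872]; print('tip hinge-rel x',x+125.5-88,'mid z rel',p[2]+7.4-65,'lat',d@[-.9872,.1593])
f=r.grab_frame("scene"); cv2.imwrite("pics/s14.png",f["image"])
f=r.grab_frame("wrist"); cv2.imwrite("pics/w14.png",f["image"])
E
```

```text
clock 13.42 at [478.3 247.8 220.6] rpy [-3.139e+00 -3.000e-03 -1.580e-01] F [ 1.9  2.3 -7.3] open 0.232
tool shift mm [ -1.4 155.2 156.2] n 6 per row [-0.2 25.9 26. ]
rotvec tool [-0.002 -0.003  0.002]  shift in target frame [ -0.6 154.8 156.6]
tip hinge-rel x -38.6362709961121 mid z rel 163.01664371502204 lat -0.4023689184533433
```

View pics/s14.png

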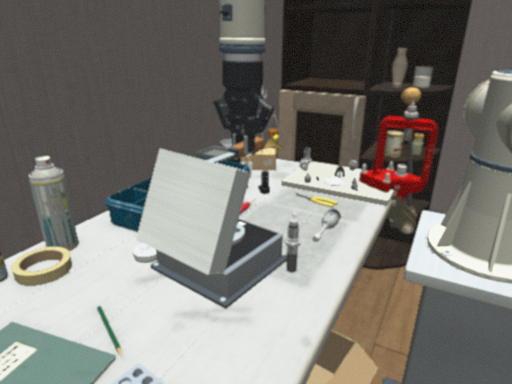

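View pics/w14.png

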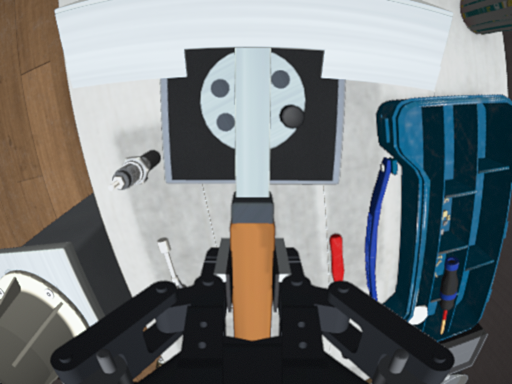

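arm_command(
  targets=[
    [0,-0.0188,-0.001,0,0,0],
    [0,-0.0165,-0.001,0,0,0],
    [0,-0.0165,0.0005,0,0,0],
    [0,-0.0164,0.0021,0,0,0],
    [0,-0.0161,0.0038,0,0,0],
    [0,-0.0156,0.0053,0,0,0],
    [0,-0.015,0.0069,0,0,0],
    [0,-0.0142,0.0084,0,0,0],
    [0,0,0,0,0,0],
    [0,0,0,0,0,0],
  ],
)

```text
clock: 14.35
eef_pos: [497.4, 372.7, 192.8]
tcp_rot: [3.14, 0.0, -0.158]
contact_force: [-0.7, 0.1, -0.9]
opening: 0.233
```

```bash
python3 plan.py 453 95 64 -0.160; python3 - <<'E'
from rig import r
import cv2,pickle
s=r.sense(); p=s['eef_pos']; w=np=None
import numpy as np
d=np.array(p[:2])-[490,323]; x=d@[.1593,.9872]; print('tip hinge-rel x',x+125.5-88,'mid z rel',p[2]+7.4-65,'lat',d@[-.9872,.1593])
f=r.grab_frame("scene"); cv2.imwrite("pics/s15.png",f["image"])
f=r.grab_frame("wrist"); cv2.imwrite("pics/w15.png",f["image"])
E
```

```text
clock 14.35 at [497.4 372.7 192.8] rpy [ 3.14   0.    -0.158] F [-0.7  0.1 -0.9] open 0.233
tool shift mm [-2.000e-01  2.810e+02  1.292e+02] n 8 per row [-0.  35.1 16.2]
rotvec tool [0.001 0.    0.002]  shift in target frame [  0.4 281.2 128.8]
tip hinge-rel x 87.73393288162578 mid z rel 135.21600853123584 lat 0.5864595235936885
```

View pics/s15.png

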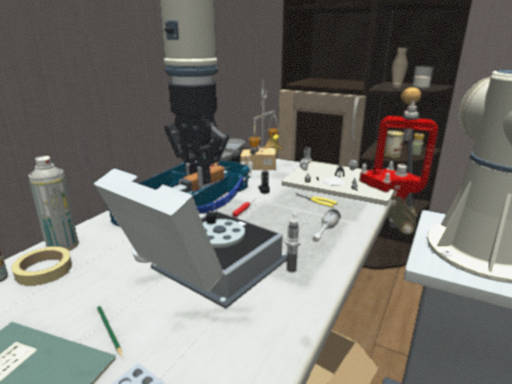

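View pics/w15.png

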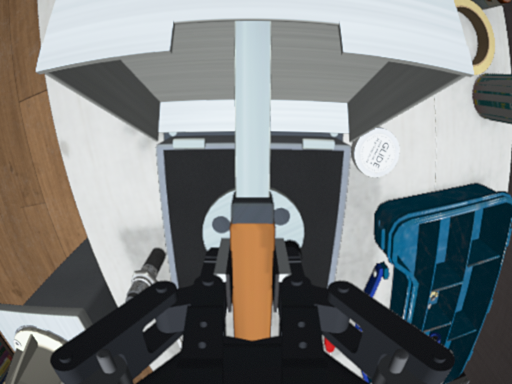

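arm_command(
  targets=[
    [0,0.02,0,0,0,0],
    [0,0.035,0,0,0,0],
    [0,0.0395,0,0,0,0],
    [0,0.0395,0,0,0,0],
    [0,0.0395,0,0,0,0],
    [0,0.0395,0,0,0,0],
    [0,0.0395,0,0,0,0],
    [0,0.0395,0,0,0,0],
    [0,0.025,0,0,0,0],
    [0,0,0.04,0,0,0],
    [0,0,0.04,0,0,0],
    [0,0,0.04,0,0,0],
    [0,0,0.03,0,0,0],
    [0,0,0.017,0,0,0],
    [0,0,0,0,0,0],
  ],
)

```text
clock: 15.7
eef_pos: [445.5, 58.3, 24.6]
tcp_rot: [3.14, 0.004, -0.16]
contact_force: [-1.0, 0.0, -0.2]
opening: 0.23
```

```bash
python3 plan.py 455 60 5 -0.160; python3 - <<'E'
from rig import r
import cv2,pickle
f=r.grab_frame("scene"); cv2.imwrite("pics/s16.png",f["image"])
E
```

```text
clock 15.7 at [445.5  58.3  24.6] rpy [ 3.14   0.004 -0.16 ] F [-1.   0.  -0.2] open 0.23
tool shift mm [ 9.1 -3.2 19.6] n 1 per row [ 9.1 -3.2 19.6]
rotvec tool [0.001 0.004 0.   ]  shift in target frame [ 9.1 -3.2 19.6]
```

View pics/s16.png

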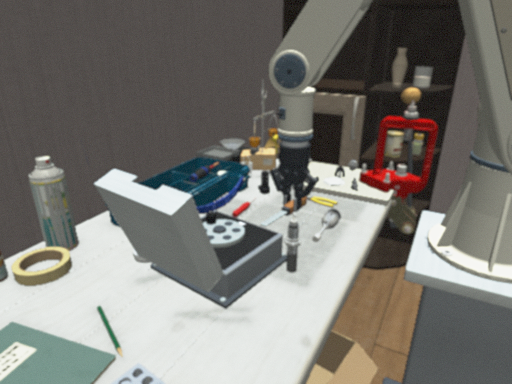

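arm_command(
  targets=[
    [0,0,0.012,0,0,0],
    [0,0,0.004,0,0,0],
    [0,0,0.002,0,0,0],
    [0,0,0,0,0,0],
  ],
)

```text
clock: 16.08
eef_pos: [448.6, 59.1, 10.1]
tcp_rot: [-3.141, -0.003, -0.159]
contact_force: [-0.1, 0.4, -1.5]
opening: 0.231
```

arm_command(
  targets=[
    [0,0,0.003,0,0,0],
    [0,0,0.0015,0,0,0],
    [0,0,0,0,0,0],
  ],
)

```text
clock: 16.33
eef_pos: [448.2, 59.1, 4.9]
tcp_rot: [-3.141, -0.002, -0.159]
contact_force: [1.0, -0.2, -1.2]
opening: 0.229
```

arm_command(
  targets=[
    [0,0,0.001,0,0,0],
    [0,0,0,0,0,0],
  ],
)

```text
clock: 16.5
eef_pos: [448.2, 59.1, 4.6]
tcp_rot: [-3.141, -0.002, -0.159]
contact_force: [-3.4, -0.8, 15.9]
opening: 0.233
```

arm_command(
  targets=[
    [0,0,0,0,0,0],
    [0,0,0,0,0,0],
    [0,0,0,0,0,0],
    [0,0,-0.005,0,0,0],
    [0,0,-0.03,0,0,0],
    [0,0,-0.04,0,0,0],
    [0,0,-0.04,0,0,0],
    [0,0,-0.04,0,0,0],
    [0,0,-0.04,0,0,0],
    [0,0,0,0,0,0],
  ],
  fingers=0.05,
)

```text
clock: 17.33
eef_pos: [451.7, 59.6, 206.1]
tcp_rot: [-3.138, -0.012, -0.159]
contact_force: [1.9, 0.6, 0.4]
opening: 0.585
```

```bash
python3 plan.py 455 60 200 -0.160; python3 - <<'E'
from rig import r
import cv2,pickle
f=r.grab_frame("wrist"); cv2.imwrite("pics/w17.png",f["image"]);pickle.dump({k:v for k,v in f.items() if k!='image'},open("w17.pkl","wb"))
E
```

```text
clock 17.33 at [451.7  59.6 206.1] rpy [-3.138 -0.012 -0.159] F [1.9 0.6 0.4] open 0.585
tool shift mm [ 3.2 -0.9  6.2] n 1 per row [ 3.2 -0.9  6.2]
rotvec tool [-0.003 -0.012  0.001]  shift in target frame [ 3.2 -0.9  6.1]
```

View pics/w17.png

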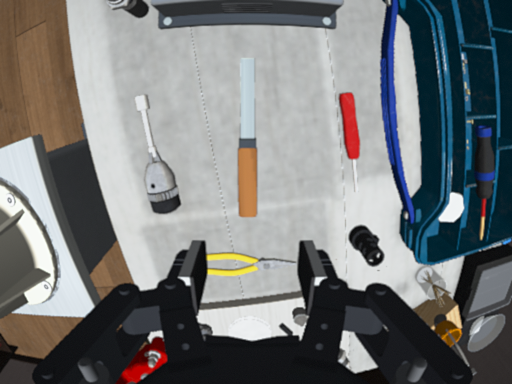

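arm_command(
  targets=[
    [0,-0.036,-0.01,0,0,0],
    [0,-0.036,-0.01,0,0,0],
    [0,-0.036,-0.01,0,0,0],
    [0,0,0,0,0,0],
  ],
)

```text
clock: 17.72
eef_pos: [466.3, 170.7, 229.9]
tcp_rot: [-3.138, -0.003, -0.157]
contact_force: [-0.1, -0.3, 0.3]
opening: 0.586
```

```bash
python3 plan.py 455 60 200 -0.160; python3 - <<'E'
from rig import r
import cv2,pickle
f=r.grab_frame("wrist"); cv2.imwrite("pics/w18.png",f["image"]);pickle.dump({k:v for k,v in f.items() if k!='image'},open("w18.pkl","wb"))
cv2.imwrite("pics/w18b.png",cv2.resize(f["image"][0:190,130:390],None,fx=3,fy=3,interpolation=cv2.INTER_CUBIC))
E
```

```text
clock 17.72 at [466.3 170.7 229.9] rpy [-3.138e+00 -3.000e-03 -1.570e-01] F [-0.1 -0.3  0.3] open 0.586
tool shift mm [  6.  111.2  29.5] n 3 per row [ 2.  37.1  9.8]
rotvec tool [-0.003 -0.003  0.003]  shift in target frame [  6.4 111.1  29.9]
```

View pics/w18b.png

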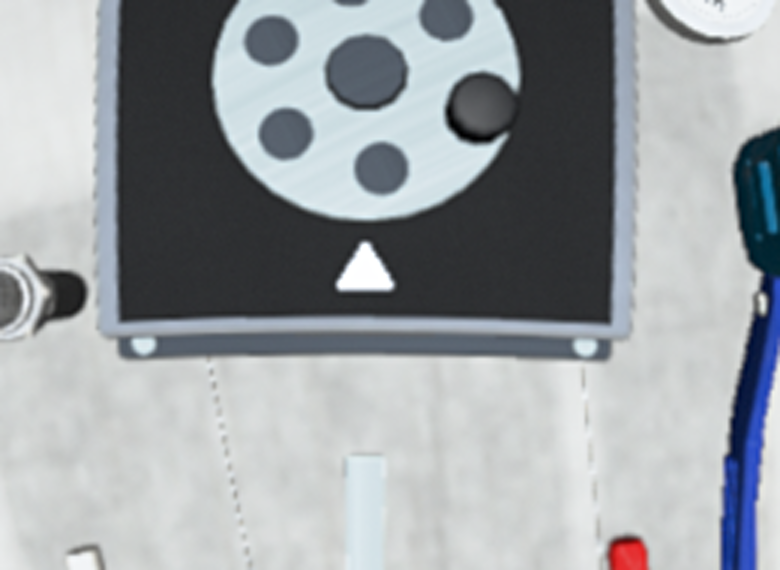

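```bash
python3 - <<'E'
from h import *
import pickle
f=fr(pickle.load(open("w18.pkl","rb")))
a=lambda l:np.array(l)/3+[130,0]
K=unproj(f,a([(487,102)]),101,True)[0]; A=unproj(f,a([(365,268)]),65,True)[0]
rim=unproj(f,a([(212,75),(520,75),(366,220)]),79,True)
print('knob',K.round(1),'arrow',A.round(1),'rim',rim.round(1))
C=np.array([490,323.]); yw=1.411
M=np.array([[np.cos(yw),np.sin(yw)],[-np.sin(yw),np.cos(yw)]])
for P in(K,A,*rim): print('winder frame',(M@(P[:2]-C)).round(1))
k=M@(K[:2]-C); th=np.arctan2(k[1],k[0]); v=np.pi+7-th; print('r',np.hypot(*k),'th',th,'value',[(v-2*np.pi*n) for n in(0,1,2)])
E
```

```text
knob [524.6 304.4 101. ] arrow [480.6 259.   65. ] rim [[441.9 332.3  79. ]
 [540.7 316.8  79. ]
 [483.3 274.4  79. ]]
winder frame [-12.9 -37.2]
winder frame [-64.7  -0.9]
winder frame [ 1.5 49. ]
winder frame [  1.9 -51. ]
winder frame [-49.1  -1.2]
r 39.31743008948667 th -1.9040321689228217 value [np.float64(12.045624822512615), np.float64(5.762439515333028), np.float64(-0.5207457918465579)]
```

arm_command(
  targets=[
    [0,0,0,0,0,-0.122],
    [0,0,0,0,0,-0.122],
    [0,0,0,0,0,-0.122],
    [0,0,0,0,0,-0.122],
    [0,0,0,0,0,-0.122],
    [0,0,0,0,0,-0.122],
    [0,0,0,0,0,-0.122],
    [0,0,0,0,0,-0.122],
    [0,0,0,0,0,-0.122],
    [0,0,0,0,0,-0.122],
    [0,0,0,0,0,-0.122],
    [0,0,0,0,0,-0.122],
    [0,0,0,0,0,-0.122],
    [0,0,0,0,0,-0.122],
    [0,0,0,0,0,-0.122],
    [0,0,0,0,0,-0.122],
    [0,0,0,0,0,-0.122],
    [0,0,0,0,0,-0.122],
    [0,0,0,0,0,-0.122],
    [0,0,0,0,0,-0.122],
  ],
)

```text
clock: 19.43
eef_pos: [463.8, 164.5, 227.3]
tcp_rot: [-3.14, 0.0, 2.287]
contact_force: [1.3, -0.7, 0.1]
opening: 0.587
```

```bash
python3 -c "from rig import r;print(r.sense()['qpos'])"; python3 plan.py 525.3 305 150 2.28
```

```text
[ 3.38518945e-01  1.50216705e-01  1.91410945e+00 -1.04622387e-03
  1.07886248e+00 -1.94750815e+00]
clock 19.43 at [463.8 164.5 227.3] rpy [-3.14   0.     2.287] F [ 1.3 -0.7  0.1] open 0.587
tool shift mm [ 65.6 138.8  77. ] n 5 per row [13.1 27.8 15.4]
rotvec tool [-0.002  0.     0.007]  shift in target frame [ 66.5 138.2  77.3]
```

arm_command(
  targets=[
    [0.0164,0.0347,0,0,0,0],
    [0.0164,0.0347,0,0,0,0],
    [0.0164,0.0347,0,0,0,0],
    [0.0164,0.0347,0,0,0,0],
    [0,0,0.037,0,0,0],
    [0,0,0.037,0,0,0],
    [0,0,0,0,0,0],
    [0,0,0,0,0,0],
  ],
)

```text
clock: 20.1
eef_pos: [525.4, 304.1, 152.3]
tcp_rot: [-3.136, -0.0, 2.281]
contact_force: [0.5, 0.8, -0.5]
opening: 0.588
```

```bash
python3 plan.py 525 305 84 2.28; python3 - <<'E'
from rig import r
import cv2,pickle
f=r.grab_frame("wrist"); cv2.imwrite("pics/w19.png",f["image"]);pickle.dump({k:v for k,v in f.items() if k!='image'},open("w19.pkl","wb"))
E
```

```text
clock 20.1 at [525.4 304.1 152.3] rpy [-3.136 -0.     2.281] F [ 0.5  0.8 -0.5] open 0.588
tool shift mm [ 0.9  0.7 68.3] n 2 per row [ 0.5  0.4 34.1]
rotvec tool [-0.006 -0.     0.001]  shift in target frame [ 0.9  0.3 68.3]
```

View pics/w19.png

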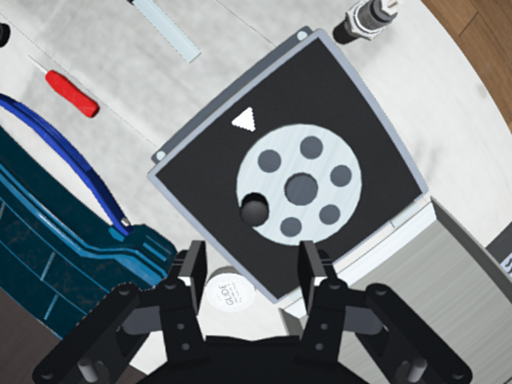

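```bash
python3 - <<'E'
from h import *
import pickle,cv2
f=fr(pickle.load(open("w19.pkl","rb")))
a=cv2.imread("pics/w19.png"); cv2.imwrite("pics/w19b.png",cv2.resize(a[100:260,220:380],None,fx=3.7,fy=3.7,interpolation=cv2.INTER_CUBIC))
print(unproj(f,[(256,207)],101,True).round(1), unproj(f,[(237,186),(362,186),(299,124),(299,246)],79,True).round(1))
E
```

```text
[[518.6 302.1 101. ]] [[521.4 285.6  79. ]
 [456.2 361.   79. ]
 [455.3 289.3  79. ]
 [528.1 358.4  79. ]]
```

View pics/w19b.png

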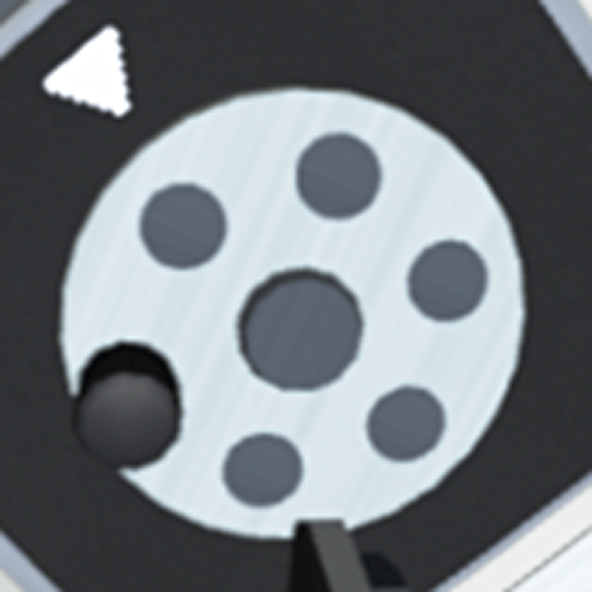

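```bash
python3 - <<'E'
from h import *
import pickle,cv2
f=fr(pickle.load(open("w19.pkl","rb")))
b=lambda l:np.array(l)/3.7+[220,100]
K=unproj(f,b([(129,417)]),101,True)[0]
ri=unproj(f,b([(62,312),(526,312),(300,88),(300,538),(130,150),(465,480)]),79,True)
q=least_squares(lambda p:np.hypot(ri[:,0]-p[0],ri[:,1]-p[1])-50,[490,323]); print(K.round(1),q.x.round(1),q.fun.round(1))
f=fr(pickle.load(open("w18.pkl","rb")))
E
```

```text
[522.4 304.3 101. ] [490.5 325.3] [ 0.5 -0.5  0.4 -0.3  2.3  3.5]
```

```bash
python3 plan.py 523.5 304.4 84 2.28
```

```text
clock 20.15 at [527.  304.9 154.6] rpy [-3.14e+00  1.00e-03  2.28e+00] F [-0.1  0.2  1.8] open 0.59
tool shift mm [ 1.9 -2.9 70.6] n 2 per row [ 0.9 -1.4 35.3]
rotvec tool [-0.002  0.001  0.   ]  shift in target frame [ 1.8 -3.  70.6]
```

arm_command(
  targets=[
    [0.002,-0.003,0.025,0,0,0],
    [0,0,0.03,0,0,0],
    [0,0,0.012,0,0,0],
    [0,0,0,0,0,0],
    [0,0,0,0,0,0],
  ],
)

```text
clock: 20.57
eef_pos: [524.6, 305.5, 89.1]
tcp_rot: [3.14, 0.001, 2.281]
contact_force: [0.5, 0.0, 0.2]
opening: 0.587
```

```bash
python3 plan.py 523.5 304.4 84 2.28; python3 - <<'E'
from rig import r
import cv2,pickle
f=r.grab_frame("wrist"); cv2.imwrite("pics/w20.png",f["image"])
E
```

```text
clock 20.57 at [524.6 305.5  89.1] rpy [3.140e+00 1.000e-03 2.281e+00] F [0.5 0.  0.2] open 0.587
tool shift mm [-0.1 -1.5  5.1] n 1 per row [-0.1 -1.5  5.1]
rotvec tool [0.002 0.001 0.001]  shift in target frame [-0.1 -1.5  5.1]
```

View pics/w20.png

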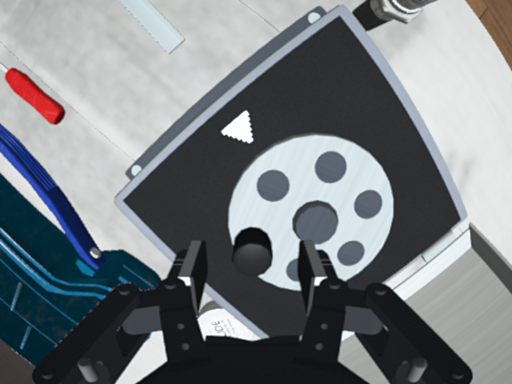

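```bash
python3 - <<'E'
from rig import r
from h import *
g=r.grab_frame("wrist"); f=fr(g); cv2.imwrite("pics/w20b.png",cv2.resize(g["image"][120:300,180:380],None,fx=3.7,fy=3.7,interpolation=cv2.INTER_CUBIC))
print(unproj(f,[(252,258)],101,True).round(1), r.sense()['eef_pos'])
E
```

```text
[[522.9 304.1 101. ]] [525.24805664 306.07930357  89.93894583]
```

View pics/w20b.png

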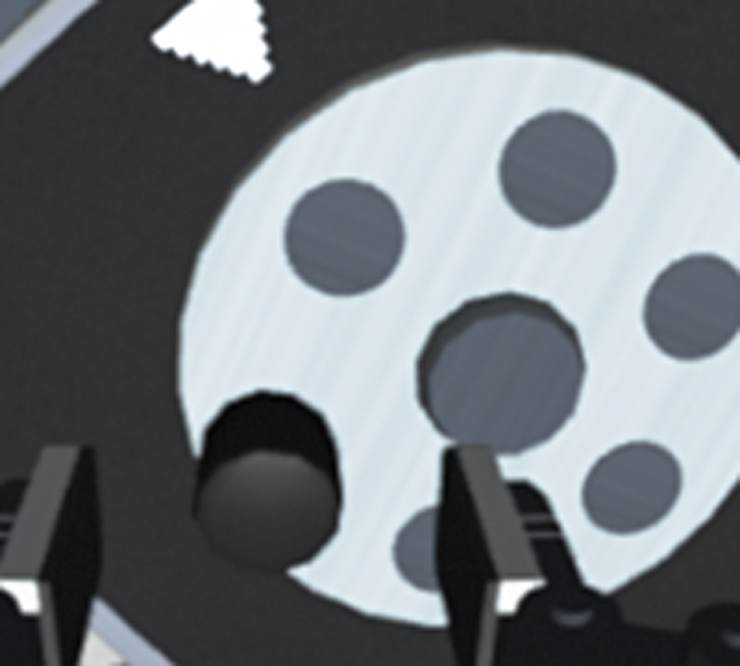

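arm_command(
  targets=[
    [0,-0.0025,0,0,0,0],
    [0,0,0,0,0,0],
    [0,0,0,0,0,0],
  ],
  fingers=0.032,
)

```text
clock: 20.92
eef_pos: [522.3, 304.1, 88.7]
tcp_rot: [3.139, 0.001, 2.281]
contact_force: [0.6, -0.1, -0.5]
opening: 0.373
```

arm_command(
  targets=[
    [0,0,0.005,0,0,0],
    [0,0,0,0,0,0],
  ],
)

```text
clock: 21.08
eef_pos: [521.7, 303.8, 82.2]
tcp_rot: [3.141, 0.001, 2.281]
contact_force: [-0.7, 0.1, -0.1]
opening: 0.376
```

arm_command(
  targets=[
    [0,0,0,0,0,0],
    [0,0,0,0,0,0],
    [0,0,0,0,0,0],
  ],
  fingers=0.01,
  squeeze=35,
)

```text
clock: 21.33
eef_pos: [522.2, 303.8, 82.6]
tcp_rot: [3.141, 0.001, 2.281]
contact_force: [1.5, -1.7, -1.0]
opening: 0.245
```

```bash
python3 plan.py 523.5 304.4 84 2.28; python3 - <<'E'
from rig import r
import cv2,pickle
f=r.grab_frame("wrist"); cv2.imwrite("pics/w21.png",f["image"])
E
```

```text
clock 21.33 at [522.2 303.8  82.6] rpy [3.141e+00 1.000e-03 2.281e+00] F [ 1.5 -1.7 -1. ] open 0.245
tool shift mm [-0.3  1.4 -1.4] n 1 per row [-0.3  1.4 -1.4]
rotvec tool [0.001 0.001 0.001]  shift in target frame [-0.3  1.4 -1.4]
```

View pics/w21.png

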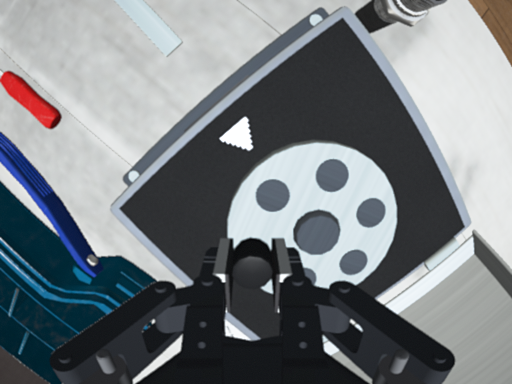

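```bash
cat > circ.py <<'E'
import sys
from h import *
from rig import r
def go(n,da,cx=490.8,cy=324.3,rad=38.0,keep=True):
    s=r.sense(); p=np.array(s['eef_pos']); psi=s['tcp_rot'][2]
    d=p[:2]-[cx,cy]; phi=np.arctan2(d[1],d[0]); 
    val=(np.pi+7-(phi-1.411)); print('t',round(s['clock'],2),'pos',p.round(1),'r',np.hypot(*d).round(2),'value mod 2pi',round(val%(2*np.pi),3),'F',np.round(s['contact_force'],1),'Fr',round(float(np.dot(s['contact_force'][:2],d)/np.hypot(*d)),1),'open',round(s['opening'],3))
    prev=np.array([np.cos(psi)*d[0]+np.sin(psi)*d[1],np.sin(psi)*d[0]-np.cos(psi)*d[1]])
    if keep: prev=prev/np.hypot(*prev)*rad
    a=psi-phi; rows=[]
    for i in range(1,n+1):
        q=rad*np.array([np.cos(a+i*da),np.sin(a+i*da)]); e=np.round((q-prev)/1000,4); prev=prev+e*1000; rows.append([float(e[0]),float(e[1]),0,0,0,0])
    print(rows)
if __name__=='__main__': a=[float(v) for v in sys.argv[1:]]; go(int(a[0]),*a[1:])
E
python3 circ.py 6 0.12
```

```text
t 21.38 pos [522.2 303.8  82.6] r 37.56 value mod 2pi 5.848 F [ 1.6 -1.8 -1.5] Fr 2.3 open 0.245
[[-0.001, -0.0044, 0, 0, 0, 0], [-0.0005, -0.0046, 0, 0, 0, 0], [0.0001, -0.0045, 0, 0, 0, 0], [0.0006, -0.0045, 0, 0, 0, 0], [0.0012, -0.0045, 0, 0, 0, 0], [0.0017, -0.0042, 0, 0, 0, 0]]
```

arm_command(
  targets=[
    [-0.001,-0.0044,0,0,0,0],
    [-0.0005,-0.0046,0,0,0,0],
    [0.0001,-0.0045,0,0,0,0],
    [0.0006,-0.0045,0,0,0,0],
    [0.0012,-0.0045,0,0,0,0],
    [0.0017,-0.0042,0,0,0,0],
  ],
)

```text
clock: 21.88
eef_pos: [500.6, 286.5, 82.6]
tcp_rot: [3.142, 0.003, 2.281]
contact_force: [4.8, -8.1, -1.1]
opening: 0.242
```

```bash
python3 circ.py 14 0.15
```

```text
t 21.88 pos [500.6 286.5  82.6] r 39.08 value mod 2pi 0.304 F [ 4.8 -8.1 -1.1] Fr 9.1 open 0.242
[[0.0029, -0.0049, 0, 0, 0, 0], [0.0036, -0.0044, 0, 0, 0, 0], [0.0042, -0.0039, 0, 0, 0, 0], [0.0047, -0.0031, 0, 0, 0, 0], [0.0052, -0.0024, 0, 0, 0, 0], [0.0055, -0.0016, 0, 0, 0, 0], [0.0056, -0.0008, 0, 0, 0, 0], [0.0057, 0.0, 0, 0, 0, 0], [0.0056, 0.001, 0, 0, 0, 0], [0.0054, 0.0017, 0, 0, 0, 0], [0.0051, 0.0025, 0, 0, 0, 0], [0.0047, 0.0033, 0, 0, 0, 0], [0.0041, 0.0039, 0, 0, 0, 0], [0.0035, 0.0045, 0, 0, 0, 0]]
```

```bash
python3 circ.py 12 0.15 491 323
```

```text
t 21.88 pos [500.6 286.5  82.6] r 37.77 value mod 2pi 0.301 F [ 4.8 -8.1 -1.1] Fr 9.1 open 0.242
[[0.0029, -0.0049, 0, 0, 0, 0], [0.0036, -0.0044, 0, 0, 0, 0], [0.0042, -0.0039, 0, 0, 0, 0], [0.0047, -0.0032, 0, 0, 0, 0], [0.0051, -0.0024, 0, 0, 0, 0], [0.0055, -0.0016, 0, 0, 0, 0], [0.0056, -0.0008, 0, 0, 0, 0], [0.0057, 0.0, 0, 0, 0, 0], [0.0056, 0.0009, 0, 0, 0, 0], [0.0055, 0.0017, 0, 0, 0, 0], [0.0051, 0.0026, 0, 0, 0, 0], [0.0046, 0.0032, 0, 0, 0, 0]]
```

arm_command(
  targets=[
    [0.0025,-0.0051,0,0,0,0],
    [0.0032,-0.0046,0,0,0,0],
    [0.004,-0.004,0,0,0,0],
    [0.0047,-0.0032,0,0,0,0],
    [0.0051,-0.0024,0,0,0,0],
    [0.0055,-0.0016,0,0,0,0],
    [0.0056,-0.0008,0,0,0,0],
    [0.0057,0.0,0,0,0,0],
  ],
)

```text
clock: 22.55
eef_pos: [458.5, 300.2, 82.6]
tcp_rot: [-3.139, 0.001, 2.281]
contact_force: [-2.9, -3.4, 3.5]
opening: 0.236
```

```bash
python3 circ.py 12 0.15 491 323
```

```text
t 22.55 pos [458.5 300.2  82.6] r 39.67 value mod 2pi 1.517 F [-2.9 -3.4  3.5] Fr 4.4 open 0.236
[[0.0056, 0.001, 0, 0, 0, 0], [0.0054, 0.0018, 0, 0, 0, 0], [0.0051, 0.0026, 0, 0, 0, 0], [0.0046, 0.0033, 0, 0, 0, 0], [0.0041, 0.004, 0, 0, 0, 0], [0.0034, 0.0045, 0, 0, 0, 0], [0.0027, 0.005, 0, 0, 0, 0], [0.002, 0.0054, 0, 0, 0, 0], [0.0011, 0.0056, 0, 0, 0, 0], [0.0002, 0.0057, 0, 0, 0, 0], [-0.0005, 0.0056, 0, 0, 0, 0], [-0.0015, 0.0056, 0, 0, 0, 0]]
```

arm_command(
  targets=[
    [0.0055,0.0008,0,0,0,0],
    [0.0053,0.0016,0,0,0,0],
    [0.0051,0.0026,0,0,0,0],
    [0.0046,0.0033,0,0,0,0],
    [0.0041,0.004,0,0,0,0],
    [0.0034,0.0045,0,0,0,0],
    [0.0027,0.005,0,0,0,0],
    [0.002,0.0054,0,0,0,0],
  ],
)

```text
clock: 23.22
eef_pos: [458.1, 344.2, 82.6]
tcp_rot: [-3.141, -0.0, 2.281]
contact_force: [-2.7, -0.3, 2.4]
opening: 0.241
```

```bash
python3 circ.py 12 0.15 491 323; python3 - <<'E'
from rig import r
import cv2,pickle
f=r.grab_frame("wrist"); cv2.imwrite("pics/w22.png",f["image"])
E
```

```text
t 23.22 pos [458.1 344.2  82.6] r 39.14 value mod 2pi 2.702 F [-2.7 -0.3  2.4] Fr 2.1 open 0.241
[[0.0012, 0.0056, 0, 0, 0, 0], [0.0004, 0.0057, 0, 0, 0, 0], [-0.0005, 0.0056, 0, 0, 0, 0], [-0.0014, 0.0056, 0, 0, 0, 0], [-0.0021, 0.0052, 0, 0, 0, 0], [-0.003, 0.0049, 0, 0, 0, 0], [-0.0036, 0.0044, 0, 0, 0, 0], [-0.0042, 0.0038, 0, 0, 0, 0], [-0.0048, 0.0032, 0, 0, 0, 0], [-0.0051, 0.0024, 0, 0, 0, 0], [-0.0055, 0.0015, 0, 0, 0, 0], [-0.0056, 0.0008, 0, 0, 0, 0]]
```

View pics/w22.png

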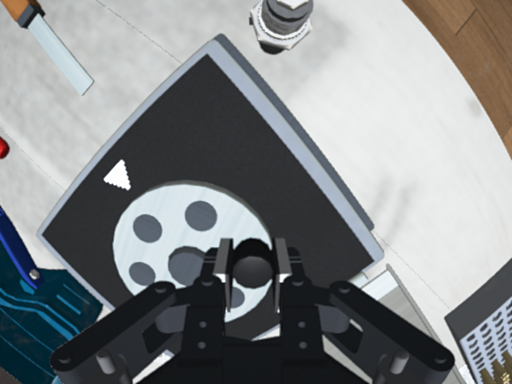

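arm_command(
  targets=[
    [0.0012,0.0056,0,0,0,0],
    [0.0004,0.0057,0,0,0,0],
    [-0.0005,0.0056,0,0,0,0],
    [-0.0014,0.0056,0,0,0,0],
    [-0.0021,0.0052,0,0,0,0],
    [-0.003,0.0049,0,0,0,0],
    [-0.0036,0.0044,0,0,0,0],
    [-0.0042,0.0038,0,0,0,0],
  ],
)

```text
clock: 23.93
eef_pos: [499.3, 359.3, 82.5]
tcp_rot: [-3.14, 0.002, 2.281]
contact_force: [-2.9, -8.4, 4.6]
opening: 0.242
```

```bash
python3 circ.py 12 0.15 491 323; python3 - <<'E'
from rig import r
import cv2,pickle
f=r.grab_frame("scene"); cv2.imwrite("pics/s23.png",f["image"])
E
```

```text
t 23.93 pos [499.3 359.3  82.5] r 37.28 value mod 2pi 3.923 F [-2.9 -8.4  4.6] Fr -8.8 open 0.242
[[-0.0048, 0.003, 0, 0, 0, 0], [-0.0052, 0.0023, 0, 0, 0, 0], [-0.0055, 0.0015, 0, 0, 0, 0], [-0.0057, 0.0006, 0, 0, 0, 0], [-0.0057, -0.0002, 0, 0, 0, 0], [-0.0056, -0.0011, 0, 0, 0, 0], [-0.0054, -0.0019, 0, 0, 0, 0], [-0.005, -0.0027, 0, 0, 0, 0], [-0.0046, -0.0034, 0, 0, 0, 0], [-0.004, -0.004, 0, 0, 0, 0], [-0.0033, -0.0046, 0, 0, 0, 0], [-0.0027, -0.005, 0, 0, 0, 0]]
```

View pics/s23.png

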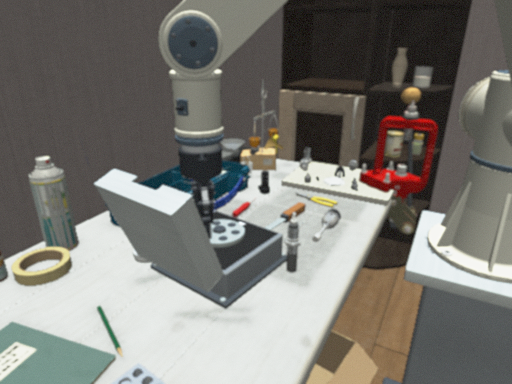

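```bash
python3 - <<'E'
from h import *
P=np.array([(522.2,303.8),(500.6,286.5),(458.5,300.2),(458.1,344.2),(499.3,359.3)])
for rr in (37.5,38):
    q=least_squares(lambda p:np.hypot(P[:,0]-p[0],P[:,1]-p[1])-rr,[490,323]); print(q.x.round(1),q.fun.round(2))
E
python3 circ.py 12 0.15 489.5 322.3
```

```text
[489.2 322.6] [0.48 0.32 0.46 0.37 0.62]
[489.2 322.7] [-0.03 -0.1   0.07 -0.13  0.  ]
t 23.98 pos [500.2 359.1  82.6] r 38.28 value mod 2pi 3.982 F [-1.3 -7.   3.2] Fr -7.1 open 0.242
[[-0.005, 0.0027, 0, 0, 0, 0], [-0.0053, 0.002, 0, 0, 0, 0], [-0.0056, 0.0012, 0, 0, 0, 0], [-0.0057, 0.0003, 0, 0, 0, 0], [-0.0057, -0.0006, 0, 0, 0, 0], [-0.0055, -0.0014, 0, 0, 0, 0], [-0.0052, -0.0022, 0, 0, 0, 0], [-0.0049, -0.003, 0, 0, 0, 0], [-0.0044, -0.0036, 0, 0, 0, 0], [-0.0037, -0.0043, 0, 0, 0, 0], [-0.0031, -0.0048, 0, 0, 0, 0], [-0.0024, -0.0052, 0, 0, 0, 0]]
```

arm_command(
  targets=[
    [-0.0052,0.0023,0,0,0,0],
    [-0.0055,0.0017,0,0,0,0],
    [-0.0057,0.0011,0,0,0,0],
    [-0.0057,0.0003,0,0,0,0],
    [-0.0057,-0.0006,0,0,0,0],
    [-0.0055,-0.0014,0,0,0,0],
    [-0.0052,-0.0022,0,0,0,0],
    [-0.0049,-0.003,0,0,0,0],
    [-0.0044,-0.0036,0,0,0,0],
    [-0.0037,-0.0043,0,0,0,0],
  ],
)

```text
clock: 24.82
eef_pos: [526.4, 314.7, 82.8]
tcp_rot: [3.139, 0.002, 2.281]
contact_force: [4.8, 1.0, -7.3]
opening: 0.24
```

```bash
python3 circ.py 12 0.15 489.2 322.7
```

```text
t 24.82 pos [526.4 314.7  82.8] r 38.01 value mod 2pi 5.481 F [ 4.8  1.  -7.3] Fr 4.5 open 0.24
[[-0.0031, -0.0048, 0, 0, 0, 0], [-0.0023, -0.0052, 0, 0, 0, 0], [-0.0016, -0.0055, 0, 0, 0, 0], [-0.0007, -0.0056, 0, 0, 0, 0], [0.0002, -0.0057, 0, 0, 0, 0], [0.001, -0.0056, 0, 0, 0, 0], [0.0018, -0.0054, 0, 0, 0, 0], [0.0026, -0.0051, 0, 0, 0, 0], [0.0034, -0.0046, 0, 0, 0, 0], [0.004, -0.004, 0, 0, 0, 0], [0.0045, -0.0035, 0, 0, 0, 0], [0.005, -0.0027, 0, 0, 0, 0]]
```

arm_command(
  targets=[
    [-0.0031,-0.0048,0,0,0,0],
    [-0.0023,-0.0052,0,0,0,0],
    [-0.0016,-0.0055,0,0,0,0],
    [-0.0007,-0.0056,0,0,0,0],
    [0.0002,-0.0057,0,0,0,0],
    [0.001,-0.0056,0,0,0,0],
    [0.0018,-0.0054,0,0,0,0],
    [0.0026,-0.0051,0,0,0,0],
  ],
)

```text
clock: 25.48
eef_pos: [493.5, 284.8, 82.7]
tcp_rot: [3.142, 0.001, 2.281]
contact_force: [1.7, -1.1, -5.2]
opening: 0.24
```

```bash
python3 circ.py 8 0.06 489.2 322.7
```

```text
t 25.48 pos [493.5 284.8  82.7] r 38.13 value mod 2pi 0.444 F [ 1.7 -1.1 -5.2] Fr 1.2 open 0.24
[[0.0013, -0.0018, 0, 0, 0, 0], [0.0015, -0.0018, 0, 0, 0, 0], [0.0015, -0.0017, 0, 0, 0, 0], [0.0017, -0.0016, 0, 0, 0, 0], [0.0017, -0.0014, 0, 0, 0, 0], [0.0018, -0.0014, 0, 0, 0, 0], [0.0019, -0.0013, 0, 0, 0, 0], [0.002, -0.0011, 0, 0, 0, 0]]
```

arm_command(
  targets=[
    [0.0013,-0.0018,0,0,0,0],
    [0.0015,-0.0018,0,0,0,0],
    [0.0015,-0.0017,0,0,0,0],
    [0.0017,-0.0016,0,0,0,0],
    [0,0,0,0,0,0],
  ],
)

```text
clock: 25.9
eef_pos: [483.7, 285.1, 82.6]
tcp_rot: [-3.14, 0.001, 2.282]
contact_force: [-0.5, -5.5, -0.7]
opening: 0.241
```

```bash
python3 circ.py 4 0.04 489.2 322.7;python3 - <<'E'
from rig import r
import cv2,pickle
f=r.grab_frame("wrist"); cv2.imwrite("pics/w24.png",f["image"])
E
```

```text
t 25.9 pos [483.7 285.1  82.6] r 38.03 value mod 2pi 0.703 F [-0.5 -5.5 -0.7] Fr 5.5 open 0.241
[[0.0012, -0.001, 0, 0, 0, 0], [0.0012, -0.0009, 0, 0, 0, 0], [0.0012, -0.0009, 0, 0, 0, 0], [0.0013, -0.0008, 0, 0, 0, 0]]
```

View pics/w24.png

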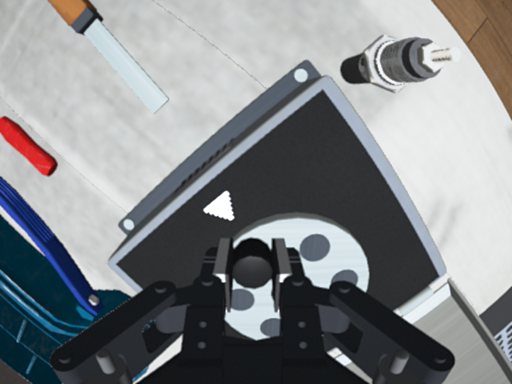

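arm_command(
  targets=[
    [0.0012,-0.001,0,0,0,0],
    [0.0012,-0.0009,0,0,0,0],
    [0,0,0,0,0,0],
  ],
)

```text
clock: 26.2
eef_pos: [481.2, 285.5, 82.7]
tcp_rot: [-3.141, 0.002, 2.282]
contact_force: [2.2, -6.6, -1.5]
opening: 0.237
```

```bash
python3 circ.py 4 0.04 489.2 322.7
```

```text
t 26.2 pos [481.2 285.5  82.7] r 38.02 value mod 2pi 0.769 F [ 2.2 -6.6 -1.5] Fr 6.0 open 0.237
[[0.0012, -0.0009, 0, 0, 0, 0], [0.0013, -0.0008, 0, 0, 0, 0], [0.0013, -0.0008, 0, 0, 0, 0], [0.0013, -0.0008, 0, 0, 0, 0]]
```

arm_command(
  targets=[
    [0.0012,-0.0009,0,0,0,0],
    [0,0,0,0,0,0],
  ],
)

```text
clock: 26.37
eef_pos: [481.1, 285.6, 82.7]
tcp_rot: [3.141, 0.003, 2.282]
contact_force: [6.7, -9.0, -5.3]
opening: 0.242
```

arm_command(
  targets=[
    [-0.0012,0.0009,0,0,0,0],
    [0,0,0,0,0,0],
    [0,0,0,0,0,0],
    [0,0,0,0,0,0],
  ],
  fingers=0.04,
)

```text
clock: 26.7
eef_pos: [482.0, 286.8, 83.1]
tcp_rot: [3.14, 0.001, 2.281]
contact_force: [-0.6, -0.8, 0.7]
opening: 0.464
```

arm_command(
  targets=[
    [0,0,-0.01,0,0,0],
    [0,0,-0.03,0,0,0],
    [0,0,-0.04,0,0,0],
    [0,0,-0.04,0,0,0],
    [0,0.01,-0.035,0,0,0],
    [-0.01,-0.035,0,0,0,0],
    [-0.01,-0.035,0,0,0,0],
    [-0.01,-0.035,0,0,0,0],
    [0,0,0,0,0,0],
    [0,0,0,0,0,0],
  ],
)

```text
clock: 27.53
eef_pos: [428.5, 200.7, 238.7]
tcp_rot: [3.14, 0.001, 2.28]
contact_force: [-0.8, 1.0, 0.7]
opening: 0.47
```

```bash
python3 plan.py 480 150 250 2.28; python3 - <<'E'
from rig import r
import cv2,pickle
for n in("scene","wrist","top"):
    f=r.grab_frame(n); cv2.imwrite(f"pics/{n}25.png",f["image"]);pickle.dump({k:v for k,v in f.items() if k!='image'},open(f"{n}25.pkl","wb"))
E
```

```text
clock 27.53 at [428.5 200.7 238.7] rpy [3.14e+00 1.00e-03 2.28e+00] F [-0.8  1.   0.7] open 0.47
tool shift mm [-72.    6.2 -11.2] n 2 per row [-36.    3.1  -5.6]
rotvec tool [ 0.002  0.001 -0.   ]  shift in target frame [-72.    6.1 -11.3]
```

View pics/scene25.png

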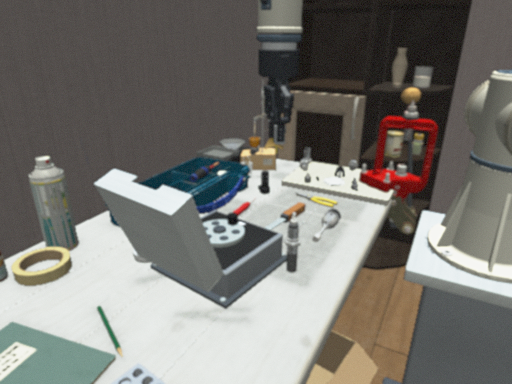

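View pics/wrist25.png

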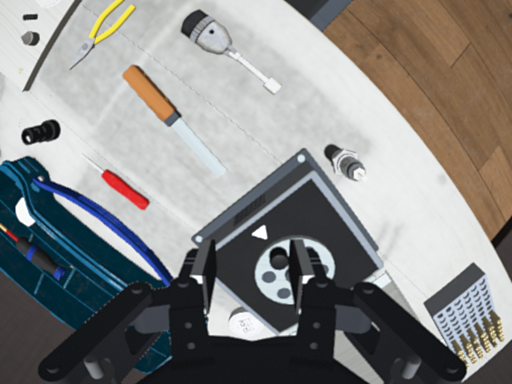

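View pics/top25.png

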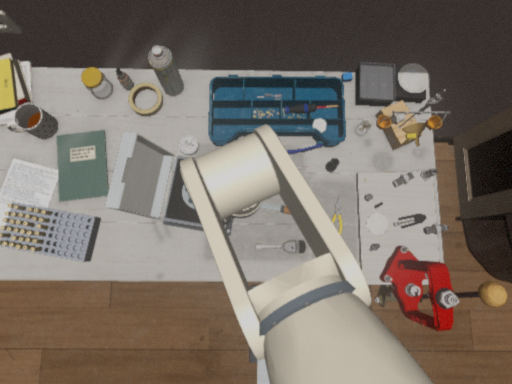

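Quick final check of the knob angle and the bystanders before handing in.

```bash
python3 - <<'E'
from h import *
import pickle
f=fr(pickle.load(open("wrist25.pkl","rb")))
K=unproj(f,[(280,259)],101,True)[0]; d=K[:2]-[489.2,322.7]; th=np.arctan2(d[1],d[0])-1.411
print('knob',K.round(1),'r',np.hypot(*d).round(1),'value',(np.pi+7-th)%(2*np.pi)+2*np.pi)
for n,uv,z in[('die top',(356,175),128),('scriber red end',(147,206),10),('scriber tip',(83,156),10),('pliers tip',(71,67),6),('pliers ends',(118,2),6),('tin',(243,322),19),('holder',(40,132),34)]:
    print(n,unproj(f,[uv],z,True).round(0))
E
```

```text
knob [478.5 284.6 101. ] r 39.5 value 7.113378622609629
die top [[357. 266. 128.]]
scriber red end [[575. 132.  10.]]
scriber tip [[579.  12.  10.]]
pliers tip [[489. -81.   6.]]
pliers ends [[378. -77.   6.]]
tin [[642. 365.  19.]]
holder [[584. -59.  34.]]
```

All consistent (knob at the stop, bystanders where they started).

```bash
python3 -c "
from rig import r
s=r.sense();print(s['clock'],s['contact_force'],s['qvel'].round(3));print(r.sign_off())"
```

```text
27.6833 [-0.57620544  0.26454928  0.01719981] [ 0.006  0.015 -0.003 -0.001 -0.    -0.002]
the job is handed in; nothing more can be done
None
```

I finished the job and handed it in at 27.7 s of the 72 s allowed. No verdict came back.

- **Chuck:** I lowered it until it touched the table, then let go. The cover was still shut.
- **Cover:** The scraper blade went into the gap and lifted the cover. I then pushed its inside with the blade tip to about 1.9 rad, judged from the blade's path and the pictures. It stayed there after I drew the blade out.
- **Scraper:** It lies on the table in front of the winder.
- **Wheel:** I gripped the knob and wound it clockwise from about -0.5 rad, once past the arrow and on to the stop. At the stop the force rose and the knob no longer moved. The arm position gave about 7.05 rad, and the last picture gave 7.11. That is 0.06 over the stop value, within what I can measure.

In the last pictures the cover is open and the chuck and scraper lie on the table. The tall die, tin, collet holder, pliers and scriber are all within measuring error (several mm, the pliers up to about 10 mm) of where they started. The gripper was clear of everything, with contact force near zero.

Two readings disagreed along the way:
- **Winder centre:** Successive estimates differed by a few mm. While winding I corrected the circle's centre from the measured arm positions and forces; the sideways force on the knob stayed under about 10 N.
- **Step 2 contact:** The state has no direct reading of the force between scraper and cover. I take that step as met because the cover rose only on the blade.

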